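# Set out the rock tumbling bench

## Robot

A 7-joint arm with a two-finger parallel gripper is mounted at the origin on the work surface. World frame = base frame: x ahead of the robot, y to its left, z up, the work surface at z = 0. Lengths are in m, angles in rad, forces in N, time in s.
With the tool pointing down it reaches from about 0.375 to 0.925 m from the base axis. Payload 3.1 kg.
Tool frame: the origin (TCP) lies at the very end of the fingers, on their centre line; the grasp point (between the pads) lies 19 mm behind it; z points along the fingers, y is the direction in which the jaws open and shut (so a half turn about z gives the same grasp; the last joint's range is limited). The gripper opens to 85 mm and grips with 20 to 120 N. Pads are 22 mm wide; open, the fingers measure 114 mm over their backs; the gripper's body (76 mm by 85 mm) begins 54 mm behind the grasp point. The pads swing forward as they close: fully open they stand 13 mm farther back than shut.
Start: joints at [1.236, 0.383, 0.044, 1.598, -0.018, 1.161, -0.05], TCP at [0.153, -0.632, 0.231] pointing down, gripper open.
Joint ranges: [-2.61, 2.61], [-0.41, 2.15], [-1.48, 1.57], [0, 2.5], [-1.57, 4.71], [0.05, 1.97], [-2.85, 2.85]. Speed limits (rad/s): [2.79, 2.79, 3.14, 3.14, 3.14, 3.14, 3.14].

## Interface

Orientations are given as [roll, pitch, yaw] about the fixed x, y, z axes, in that order (R = Rz(yaw) Ry(pitch) Rx(roll)).
In Python, from bench import arm, grab_frame, camera_params, ticket, nets gives the robot as it stands.
- The arm moves only by the tool jog_arm, never from a script. Its argument "rows" is a list of rows, each a list of 7 numbers: the shift along the tool's x, y, z in m, then the turn, a rotation vector about the tool's x, y, z in rad, then the closure in counts, from 0 (fully open) to 255 (shut). In form: [[tx, ty, tz, wx, wy, wz, hand], ...]. A call has 1 to 5 rows; each row is the pose to reach, as a shift and turn from the pose commanded when the call began, along the tool's axes at that moment; what a row does not reach only later rows make up. A row lasts 1/12 s, in which the tool goes at most 41.7 mm and 7.16 degrees, less where a joint would pass 70% of its speed; a pose out of reach is approached as far as the arm can. A call with a gripper value outside its range is refused whole. The fingers move at their own pace and stop on an object; "squeeze" is the grip in N (left out, the last holds). Time passes only in rows, so rows that repeat a pose let the fingers close. It gives the time, the measured TCP pose, the force and the opening at its end, in the units of the state.
- arm.sense(): the state, without advancing time (a new reading comes with each control period).
- grab_frame(name): name is "scene" or "top" or "wrist"; returns the picture (480x640x3 uint8, red, green, blue); there is no depth.
- camera_params(name): a dict with "fx", "fy", "cx", "cy" (pixels), "k1" (the pictures are not rectified: a ray, as slopes to the right and down, at radius r is drawn at 1 + k1 r^2 times it, then the intrinsics apply), "extrinsics" (4x4, takes a point from camera to world coordinates). Camera axes: x right, y up, looking along -z (the intrinsics and any distortion apply to the point x, -y, -z); pixel columns grow to the right and rows downward; lengths in m; the calibration is good to about 2 mm. A picture is of the moment at which its call begins: read the wrist's pose just before it. camera_params takes no time and is no camera call; for the wrist camera it gives the pose at the moment of the call.
- ticket.hand_in(): hands the job in, once; it reports no verdict.
Trained networks look in the newest picture that a camera, given by its name, has taken for a name from the list of things; names that differ only in an ending like _2 or _b are one class to them, and where a whole thing is asked for, a point or a joint stands for the part that bears it (a point fixed in the world has none). Each returns a list of dicts, best first, with "conf" (0 to 1); they miss things now and then, are a little off and sometimes report something else, mostly with a low value. They report only what shows in the picture. A call takes as long as a camera call. They do not tell look-alikes from the thing itself.
- nets.silhouettes(camera, target): "pixels" (480x640 bool, what is visible of it) and "centre" ([column, row] as shares, 0 to 1, of the picture: columns of its width, rows of its height, amid what is visible of it).
- nets.pinpoint(camera, target): "centre" ([column, row] as shares, 0 to 1, of the picture: columns of its width, rows of its height: a listed point, or the origin of a listed thing).
The state is a dict: "clock": time; "q": joint angles; "joint_velocities": joint speeds; "tau": joint torques, N m; "eef_pos": TCP position; "orientation": TCP orientation; "ft_force": force on the tool from outside, world axes, zero at the start; "wrist_torque": the same for the moment, N m; "opening": finger opening in m.
Only numpy, scipy, OpenCV 4.12 (cv2) and the standard library are available. Lean on these libraries where they do the work, as an engineer would, in place of code of your own. Each camera call takes 0.05 s, during which the arm holds its last target.

## Task

Get the bench ready for the next batch: lay the black barrel along the two rollers of the tumbler frame, and stand the piece of petrified wood on the cork mat nearest the tumbler, the copper cup on the cork mat nearest the pail and the glass jar on the mat between them, each upright and centred on its mat. Cover the cup with the wooden lid, plug side down in its mouth. Do not shift the pail or tip the cup or the jar over.

Things in the scene. Friction and masses are not known exactly. Their poses are not given: they have to be found in the camera images.
- tumbler: Fixed wooden tumbler frame, 154 x 110 x 88 mm, at one end of the row of mats (left or right); crank juts 73 mm more from its +x end, to 113 mm high. Two 16 mm steel rollers run along x (axes y = +-26 mm, 55 mm high) between end boards 88 mm high, 130 mm apart inside; sides open. A barrel on the rollers has its axis at y = 0, 81 mm above the origin. Origin: centre of underside.
- pail: Rusty open tin pail, loose, 140 mm across the rim, 120 mm high, 1.2 kg, with a wire bail hanging down; at the other end of the row of mats from the tumbler. Must not be shifted. Origin: centre of the underside.
- mat_left: Round cork mat, 84 mm in diameter, 4 mm thick, fixed on a 12 mm high dark board that lies on the bench (mat top 16 mm above the bench); the leftmost (+y) of a row of three, about 120 mm apart. Origin: centre of the underside, 12 mm above the bench.
- mat_middle: The same cork mat, the middle one of the row. Origin: centre of the underside, 12 mm above the bench.
- mat_right: The same cork mat, the rightmost (-y) of the row. Origin: centre of the underside, 12 mm above the bench.
- barrel: Black rubber tumbler barrel lying on its side, 106 mm long along its x axis with its two steel end caps (44 mm across), octagonal, 58 mm across flats, a flat below and a flat on either side (y), so it is gripped across y; 0.35 kg. Origin: its middle, on its axis, 29 mm above what it lies on.
- chunk: Rough brown petrified wood chunk, about 78 mm long (x), 46 mm wide (y, flat sides 34 mm high: grip here), 43 mm high; 0.32 kg. Origin: centre of the underside.
- cup: Open hammered copper cup, 75 mm high, 62 mm across the rim, 52 mm across the foot, wall 3 mm (mouth 56 mm inside); 0.2 kg. Origin: centre of the underside.
- jar: Closed amber glass jar with a steel screw cap, 54 mm in diameter, 80 mm high; 0.28 kg. Origin: centre of the underside.
- lid: Pale wooden lid for the copper cup: a disc 74 mm in diameter and 6 mm thick with a plug of 42 mm diameter and 8 mm depth beneath and an upright knob of 20 mm diameter, 28 mm tall, on top; 42 mm high in all, 60 g. It starts on the bench, plug down. Origin: centre of the plug's underside; seated on the cup it lies 67 mm above the cup's origin.
Things that resemble listed ones, but are neither listed nor needed, are in the scene too. Of the things shaped like the lid, the wooden one is meant.

How it is judged:
By the outcome, as a careful person would: the job done as asked, in the order asked, and still so for the second after the job is handed in, with the robot touching nothing.
It also fails if it takes over 125 s, if anything falls off the work surface, if the arm or the gripper's body presses on something with over 40 N, if the wrist force passes 120 N, or if a joint passes its speed limit or range.

## Working session

There is one attempt and no reset: what is moved stays moved. The work goes in short steps, Python scripts to look and compute and a tool call to move; the robot and the scene stay as the last step left them, time stands still between calls to the robot, and variables do not carry over. Pictures are saved under pics/ and viewed, and the job is handed in when it is done.

Besides the shell and the picture viewer there is one more tool, called after "Request:" in YAML: its name, and indented under it one key for each argument. jog_arm: Moves the arm, as the interface text tells. Its arguments: {"type":"object","properties":{"rows":{"type":"array","items":{"type":"array","items":{"type":"number"}}},"squeeze":{"type":"number"}},"required":["rows"]}

```bash
ls; mkdir -p pics; python3 - <<'E'
from bench import arm, grab_frame, camera_params, ticket, nets
import cv2, json
s=arm.sense(); print(s)
for n in ["scene","top","wrist"]:
    p=camera_params(n); print(n,p)
    im=grab_frame(n); cv2.imwrite(f"pics/{n}0.png",im[:,:,::-1])
E
```

```text
pics
{'clock': 0.0, 'q': array([ 1.23619044,  0.38380794,  0.04383449,  1.59960788, -0.01794596,
        1.16120828, -0.04989193]), 'joint_velocities': array([-0.00035199, -0.00178049, -0.00122138,  0.0008275 , -0.00039795,
       -0.00343892,  0.00023461]), 'tau': array([-2.67252208e-04, -4.33461785e+01,  1.02433898e+00, -2.49513048e+01,
        1.06659430e-02,  1.14757029e-02,  1.40327933e-05]), 'eef_pos': array([ 0.15226983, -0.63092411,  0.22988894]), 'orientation': array([-3.13895530e+00,  9.86354719e-05,  2.36874447e-01]), 'ft_force': array([0.45273455, 0.3012853 , 0.40063386]), 'wrist_torque': array([-0.00794567, -0.03242023,  0.03633429]), 'opening': 0.08566417125743526}
scene {'fx': 456.50273299455085, 'fy': 456.50273299455085, 'cx': 318.60185013533896, 'cy': 241.79710569847342, 'k1': -0.09319509994635113, 'extrinsics': array([[ 0.84473063, -0.32424863,  0.42578514,  0.89010162],
       [ 0.53501181,  0.49098651, -0.6875279 , -0.76638716],
       [ 0.01387522,  0.80857595,  0.58822819,  0.65131788],
       [ 0.        ,  0.        ,  0.        ,  1.        ]])}
top {'fx': 453.4737012271789, 'fy': 453.4737012271789, 'cx': 317.19079479307186, 'cy': 246.84850551483004, 'k1': -0.008328053980726195, 'extrinsics': array([[-0.01038674,  0.99655843, -0.08223998,  0.35765244],
       [-0.9997484 , -0.0119847 , -0.01896072, -0.06278267],
       [-0.01988109,  0.08202235,  0.99643217,  0.96725033],
       [ 0.        ,  0.        ,  0.        ,  1.        ]])}
wrist {'fx': 417.4256994690057, 'fy': 417.4256994690057, 'cx': 316.62097149993485, 'cy': 236.51988920045895, 'k1': -0.06325111337545977, 'extrinsics': array([[ 0.23364129,  0.93611896,  0.26285557,  0.21938382],
       [-0.97232136,  0.22541699,  0.06146833, -0.61567906],
       [-0.00171044, -0.26994162,  0.96287517,  0.37324503],
       [ 0.        ,  0.        ,  0.        ,  1.        ]])}
```

View pics/scene0.png

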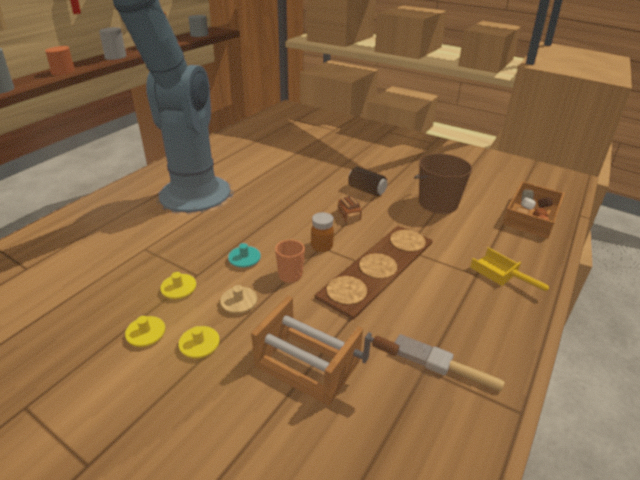

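View pics/top0.png

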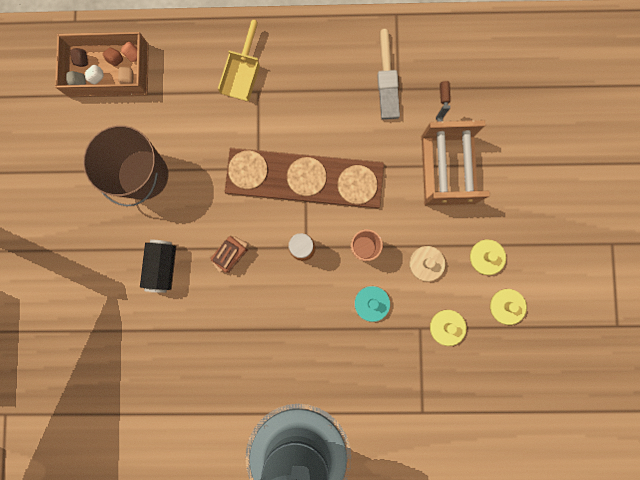

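View pics/wrist0.png

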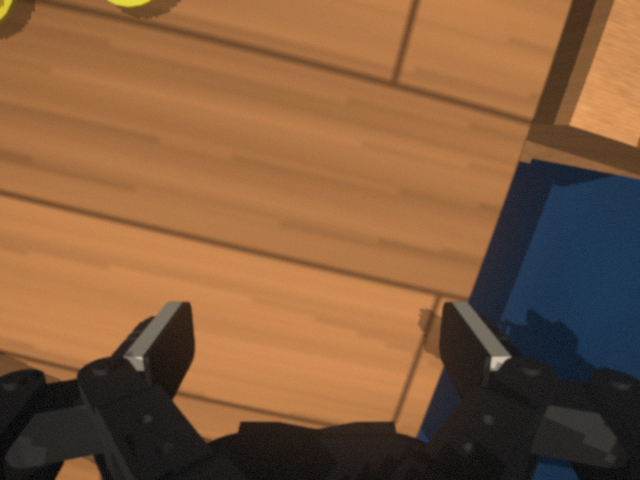

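```bash
cat > h.py <<'E'
import numpy as np, cv2
from scipy.spatial.transform import Rotation as R
from bench import arm, grab_frame, camera_params, ticket, nets
def ray(p,uv):
    K=np.array([[p['fx'],0,p['cx']],[0,p['fy'],p['cy']],[0,0,1.]])
    x=cv2.undistortPoints(np.array([[uv]],float),K,np.array([p['k1'],0,0,0.]))[0,0]
    E=p['extrinsics']; d=E[:3,:3]@np.array([x[0],-x[1],-1]); return E[:3,3],d
def onz(p,uv,z):
    o,d=ray(p,uv); return (o+d*(z-o[2])/d[2])[:2]
def proj(p,X):
    E=p['extrinsics']; X=np.atleast_2d(X)
    c=(X-E[:3,3])@E[:3,:3]; x=c[:,0]/-c[:,2]; y=-c[:,1]/-c[:,2]; r=x*x+y*y; f=1+p['k1']*r
    return np.c_[p['fx']*x*f+p['cx'],p['fy']*y*f+p['cy']]
def tri(ps,uvs):
    A=np.zeros((3,3));b=np.zeros(3)
    for p,uv in zip(ps,uvs):
        o,d=ray(p,uv); d=d/np.linalg.norm(d); M=np.eye(3)-np.outer(d,d); A+=M;b+=M@o
    return np.linalg.solve(A,b)
def px(c): return [c[0]*640,c[1]*480]
def rel(target_pos,target_yaw=None,state=None,roll=np.pi,pitch=0):
    "shift/turn in tool axes from current measured pose to a pointing-down pose"
    s=state or arm.sense(); Rc=R.from_euler('xyz',s['orientation'])
    t=Rc.inv().apply(np.array(target_pos)-s['eef_pos'])
    w=np.zeros(3)
    if target_yaw is not None:
        w=(Rc.inv()*R.from_euler('xyz',[roll,pitch,target_yaw])).as_rotvec()
    return t,w
E
python3 - <<'E'
from h import *
np.set_printoptions(precision=4,suppress=True)
top=grab_frame('top');sc=grab_frame('scene')
pt,psn=camera_params('top'),camera_params('scene')
Z=dict(tumbler=0,pail=0,mat_left=.012,mat_middle=.012,mat_right=.012,barrel=.029,chunk=0,cup=0,jar=0,lid=0)
for n,z in Z.items():
    if n in('mat_middle','mat_right'): continue
    a=nets.pinpoint('top',n); b=nets.pinpoint('scene',n)
    for r in a[:6]: print(n,'top %.2f'%r['conf'],np.round(px(r['centre']),1),onz(pt,px(r['centre']),z))
    for r in b[:6]: print(n,'  scene %.2f'%r['conf'],np.round(px(r['centre']),1),onz(psn,px(r['centre']),z))
print(arm.sense()['clock'])
im=top[60:360,80:560]; cv2.imwrite('pics/crop0.png',cv2.resize(im[150:300,0:380],None,fx=2.1,fy=2.1,interpolation=cv2.INTER_CUBIC)[:,:,::-1])
E
```

```text
tumbler top 0.63 [442.2 171.2] [ 0.5982 -0.3161]
tumbler top 0.33 [229.7 255.9] [0.4203 0.1436]
tumbler   scene 0.88 [305.4 367.1] [ 0.6008 -0.3364]
pail top 0.65 [144.8 172.2] [0.6061 0.3314]
pail   scene 0.81 [438.4 203.2] [0.5994 0.3334]
pail   scene 0.49 [238.8 305.7] [ 0.4014 -0.2814]
mat_left top 0.60 [243.7 169.4] [0.6057 0.1118]
mat_left   scene 0.82 [405.7 238.8] [0.5968 0.1075]
barrel top 0.91 [157.1 266.6] [0.3978 0.2894]
barrel top 0.45 [424.9 262.3] [ 0.4004 -0.2667]
barrel top 0.18 [367.3 247.9] [ 0.4316 -0.1487]
barrel   scene 0.70 [367.6 178.2] [0.3907 0.3026]
chunk top 0.78 [230.5 256.8] [0.4183 0.1418]
chunk   scene 0.62 [347.6 214.4] [0.4168 0.1414]
chunk   scene 0.52 [377.8 262.7] [0.5755 0.0008]
cup top 0.90 [365.6 246.1] [ 0.4379 -0.1479]
cup top 0.59 [157.9 264.6] [0.4032 0.2987]
cup top 0.49 [302.6 247.6] [ 0.4363 -0.0131]
cup   scene 0.80 [290.8 270.5] [ 0.4251 -0.1312]
jar top 0.65 [305.6 250.3] [ 0.4303 -0.0195]
jar top 0.35 [357.2 183.9] [ 0.573  -0.1323]
jar   scene 0.77 [324.1 243.4] [ 0.4333 -0.0034]
lid top 0.96 [446.6 327.1] [ 0.2651 -0.3144]
lid top 0.74 [503.4 310.1] [ 0.2994 -0.4346]
lid top 0.67 [369.9 300.9] [ 0.3214 -0.1547]
lid top 0.63 [484.5 255.4] [ 0.415  -0.3996]
lid top 0.56 [426.1 262.4] [ 0.4015 -0.2756]
lid   scene 0.80 [203.  345.8] [ 0.4151 -0.4002]
lid   scene 0.74 [144.3 333.3] [ 0.2995 -0.4408]
lid   scene 0.66 [238.2 301.5] [ 0.3923 -0.2726]
lid   scene 0.66 [177.2 289.9] [ 0.261  -0.3174]
lid   scene 0.66 [246.1 258.6] [ 0.3144 -0.153 ]
1.05
```

View pics/crop0.png

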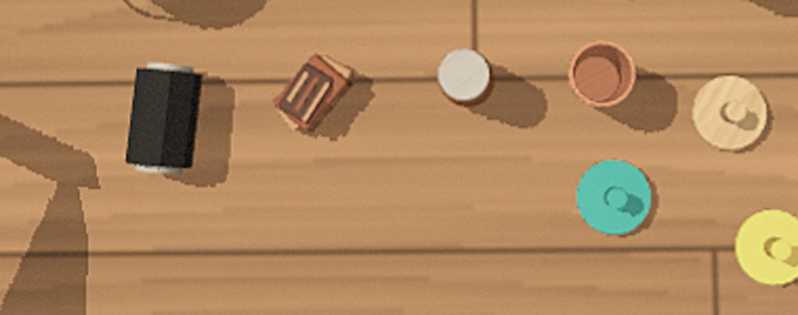

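```bash
cat > fit.py <<'E'
from h import *
from scipy.optimize import minimize
a=np.linspace(0,2*np.pi,40,endpoint=False)
def ring(r,z): return np.c_[r*np.cos(a),r*np.sin(a),0*a+z]
def box(lx,ly,z0,z1): return np.array([[x,y,z] for x in(-lx/2,lx/2) for y in(-ly/2,ly/2) for z in(z0,z1)])
c8=.029/np.cos(np.pi/8); o=np.arange(8)*np.pi/4+np.pi/8
M=dict(barrel=np.vstack([np.c_[0*o+x,c8*np.cos(o),c8*np.sin(o)] for x in(-.049,.049)]+[np.c_[0*a+x,.022*np.cos(a),.022*np.sin(a)] for x in(-.053,.053)]),
 chunk=np.vstack([box(.078,.046,0,.034),box(.06,.03,.034,.043)]),cup=np.vstack([ring(.026,0),ring(.031,.075)]),
 jar=np.vstack([ring(.027,0),ring(.027,.08)]),mat=ring(.042,.004),pail=np.vstack([ring(.05,0),ring(.07,.12)]))
lidparts=[np.vstack([ring(.037,.008),ring(.037,.014)]),np.vstack([ring(.01,.014),ring(.01,.042)])]
def render(p,parts,pose,S=4):
    m=np.zeros((480*S,640*S),np.uint8); c,s=np.cos(pose[3]),np.sin(pose[3])
    for P in parts:
        W=P@np.array([[c,s,0],[-s,c,0],[0,0,1]])+pose[:3]
        h=cv2.convexHull(np.round((proj(p,W)+.5)*S-.5).astype(np.int32)); cv2.fillConvexPoly(m,h,1)
    return cv2.resize(m.astype(np.float32),(640,480),interpolation=cv2.INTER_AREA)
def fit(obs,parts,x0,z,yaw=True):
    # obs: list of (params, mask)
    def cost(v):
        q=[v[0],v[1],z,v[2] if yaw else x0[2]]; t=0
        for p,m in obs:
            r=render(p,parts,q); t+=1-np.minimum(r,m).sum()/np.maximum(r,m).sum()
        return t
    v=np.array(x0,float)[:3 if yaw else 2]
    sim=np.vstack([v]+[v+d for d in np.diag([.008,.008,.25][:len(v)])])
    r=minimize(cost,v,method='Nelder-Mead',options=dict(initial_simplex=sim,xatol=1e-4,fatol=1e-4,maxiter=150))
    return r.x,r.fun
E
python3 - <<'E'
from fit import *
np.set_printoptions(precision=4,suppress=True)
grab_frame('top');grab_frame('scene')
P={n:camera_params(n) for n in('top','scene')}
G=dict(barrel=([.395,.295,.1],.029,True),chunk=([.418,.1416,-.6],0,True),cup=([.43,-.14,0],0,False),jar=([.432,-.01,0],0,False),lid=([.396,-.274,0],0,False),
 mat_left=([.605,.11,0],.012,False),mat_middle=([.58,-.0,0],.012,False),mat_right=([.573,-.13,0],.012,False),pail=([.605,.33,0],0,False))
cache={}
for n,(x0,z,yaw) in G.items():
    parts=lidparts if n=='lid' else [M[n.split('_')[0]]]
    obs=[];info=[]
    for c in P:
        if (c,n) not in cache: cache[c,n]=nets.silhouettes(c,n)
        u0=proj(P[c],[x0[0],x0[1],z+.02])[0]
        b=[r for r in cache[c,n] if np.hypot(*(np.array(px(r['centre']))-u0))<22]
        if b: obs.append((P[c],b[0]['pixels'].astype(np.float32)));info.append((c,round(b[0]['conf'],2)))
    if not obs: print(n,'none');continue
    r=fit(obs,parts,x0,z,yaw); print(n,r,info)
    for o,i in zip(obs,info):
        q=fit([o],parts,x0,z,yaw); print('    ',i[0],q)
np.save('tmp.npy',0)
b=[r for r in nets.silhouettes('top','tumbler')]; print([(r['conf'],px(r['centre'])) for r in b])
print(arm.sense()['clock'])
im=cv2.resize(grab_frame('top')[70:220,400:510],None,fx=5,fy=4,interpolation=cv2.INTER_CUBIC);cv2.imwrite('pics/tum.png',im[:,:,::-1])
E
```

```text
barrel (array([ 0.3968,  0.2877, -0.0792]), np.float64(0.13488352298736572)) [('top', 0.72), ('scene', 0.74)]
     top (array([ 0.3998,  0.2878, -0.1013]), np.float64(0.06824326515197754))
     scene (array([ 0.3955,  0.2871, -0.0744]), np.float64(0.043249547481536865))
chunk (array([ 0.4235,  0.1415, -0.7646]), np.float64(0.28291839361190796)) [('top', 0.57), ('scene', 0.83)]
     top (array([ 0.4249,  0.1411, -0.665 ]), np.float64(0.1273815631866455))
     scene (array([ 0.4195,  0.1433, -0.8437]), np.float64(0.11136513948440552))
cup (array([ 0.4336, -0.1441]), np.float64(0.15139949321746826)) [('top', 0.95), ('scene', 0.74)]
     top (array([ 0.4354, -0.1433]), np.float64(0.03673374652862549))
     scene (array([ 0.4317, -0.1442]), np.float64(0.04499143362045288))
jar (array([ 0.4323, -0.0137]), np.float64(0.281314492225647)) [('top', 0.61), ('scene', 0.78)]
     top (array([ 0.4334, -0.016 ]), np.float64(0.19365018606185913))
     scene (array([ 0.4326, -0.0136]), np.float64(0.08760249614715576))
lid (array([ 0.398 , -0.2753]), np.float64(0.1823183298110962)) [('top', 0.95), ('s
[... 450 characters left out ...]
6623992919922)) [('top', 0.62), ('scene', 0.68)]
     top (array([ 0.5886, -0.0231]), np.float64(0.0403476357460022))
     scene (array([ 0.5869, -0.0264]), np.float64(0.07757508754730225))
mat_right (array([ 0.5682, -0.1317]), np.float64(0.1378321647644043)) [('top', 0.93), ('scene', 0.88)]
     top (array([ 0.569 , -0.1305]), np.float64(0.029927313327789307))
     scene (array([ 0.5668, -0.1344]), np.float64(0.04818618297576904))
pail (array([0.5986, 0.3322]), np.float64(0.1233864426612854)) [('top', 0.92), ('scene', 0.77)]
     top (array([0.5991, 0.3332]), np.float64(0.05610764026641846))
     scene (array([0.5989, 0.3295]), np.float64(0.06243389844894409))
[(0.95, [440.768, 153.6])]
2.1
```

View pics/tum.png

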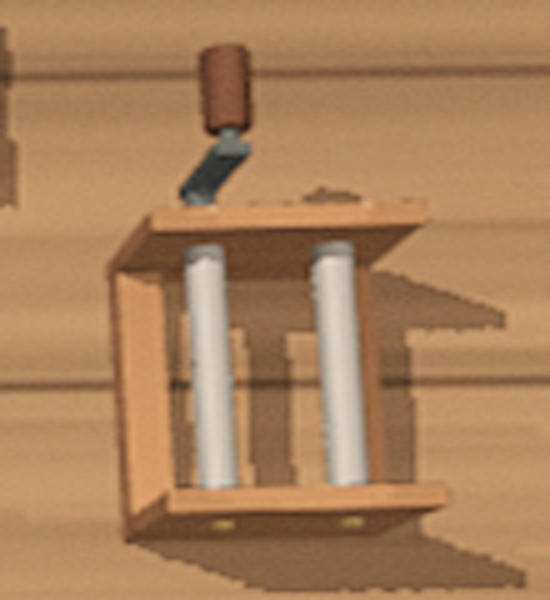

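Request:
jog_arm:
  rows:
    - [0.192,-0.072,-0.03,0,0,0.237,0]
    - [0.192,-0.072,-0.03,0,0,0.237,0]
    - [0.192,-0.072,-0.03,0,0,0.237,0]
    - [0.192,-0.072,-0.03,0,0,0.237,0]
    - [0.192,-0.072,-0.03,0,0,0.237,0]

```text
clock: 2.57
eef_pos: [0.3237, -0.5156, 0.2618]
orientation: [3.141, -0.0, -0.0]
ft_force: [0.3, -0.5, -0.8]
opening: 0.0855
```

Request:
jog_arm:
  rows:
    - [0.15,-0.14,0,0,0,0,0]
    - [0.15,-0.14,0,0,0,0,0]
    - [0.15,-0.14,0,0,0,0,0]
    - [0.15,-0.14,0,0,0,0,0]
    - [0.15,-0.14,0,0,0,0,0]

```text
clock: 2.98
eef_pos: [0.4741, -0.3746, 0.2617]
orientation: [3.142, -0.001, 0.001]
ft_force: [1.0, -0.1, 0.9]
opening: 0.0851
```

Request:
jog_arm:
  rows:
    - [0.05,-0.055,-0.04,0,0,0,0]
    - [0.05,-0.055,-0.04,0,0,0,0]
    - [0.05,-0.055,-0.04,0,0,0,0]
    - [0.05,-0.055,-0.04,0,0,0,0]

```text
clock: 3.32
eef_pos: [0.5262, -0.3181, 0.3035]
orientation: [3.141, -0.005, 0.008]
ft_force: [-1.6, -1.0, -0.4]
opening: 0.0853
```

```bash
python3 - <<'E'
from h import *
s=arm.sense();p=camera_params('wrist');im=grab_frame('wrist');np.save('p.npy',p,allow_pickle=True)
cv2.imwrite('pics/w1.png',im[:,:,::-1]);print(s['eef_pos'])
E
```

```text
[ 0.52620525 -0.31807455  0.30348995]
```

View pics/w1.png

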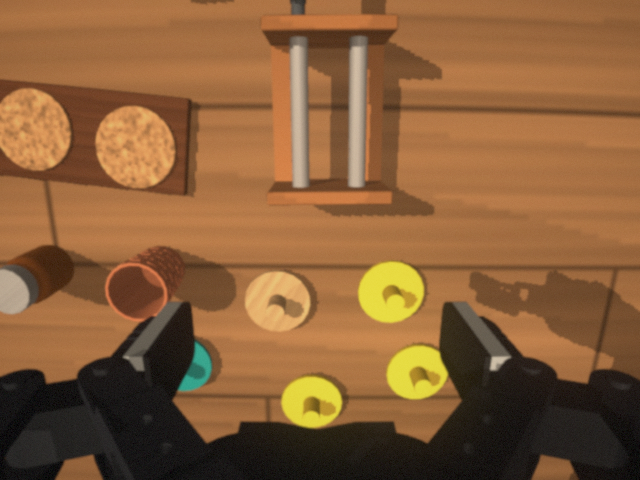

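```bash
python3 - <<'E'
from h import *
im=cv2.imread('pics/w1.png');cv2.imwrite('pics/w1c.png',cv2.resize(im[0:215,250:410],None,fx=2.75,fy=2.75,interpolation=cv2.INTER_CUBIC))
E
```

```text
(no output)
```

View pics/w1c.png

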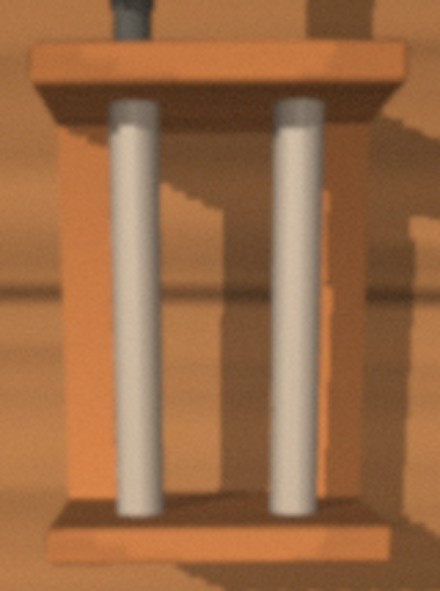

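```bash
cat > tum.py <<'E'
from h import *
from scipy.optimize import least_squares
pw=np.load('p.npy',allow_pickle=True).item(); pt=camera_params('top')
W=np.array([[35,43],[405,43],[33,83],[404,83],[52,528],[388,526],[50,562],[388,560],[134,100],[299,100],[139,515],[292,515]])/2.75+[250,0]
# +y of tumbler = left in image
X=np.array([[77,55,88],[77,-55,88],[65,55,88],[65,-55,88],[-65,55,88],[-65,-55,88],[-77,55,88],[-77,-55,88],[65,26,57],[65,-26,57],[-65,26,55],[-65,-26,55]])/1e3
T=np.array([[206,250],[333,245],[218,487],[347,487],[155,213],[425,203],[170,490],[447,487],[170,510],[447,507]])/[5,4]+[400,70]
Xt=np.array([[65,26,57],[65,-26,57],[-65,26,60],[-65,-26,60],[77,55,88],[77,-55,88],[-65,55,88],[-65,-55,88],[-77,55,88],[-77,-55,88]])/1e3
def res(v,p,X,U):
    Q=X.copy(); c,s=np.cos(v[2]),np.sin(v[2]); Q[:,:2]=X[:,:2]@np.array([[c,s],[-s,c]])+v[:2]
    return (proj(p,Q)-U).ravel()
for nm,p,A,U in(('wrist',pw,X,W),('top',pt,Xt,T)):
    r=least_squares(lambda v:res(v,p,A,U),[.6,-.32,0],loss='soft_l1'); print(nm,r.x.round(4)); print(r.fun.reshape(-1,2).round(1).tolist())
p=pw
print('lid top', onz(p,[283,296],.042))
for n,u in(('matR',[135.5,147]),('matM',[32,129])): print(n,onz(p,u,.016))
E
python3 tum.py
```

```text
wrist [ 0.6014 -0.3291  0.0115]
[[-2.3, -1.0], [1.9, -1.4], [-1.1, 0.5], [1.8, 0.1], [-2.8, -0.2], [1.7, -0.1], [-1.6, 1.0], [1.1, 1.2], [0.1, 1.5], [-0.1, 1.3], [0.3, -1.3], [-0.2, -1.6]]
top [ 0.6006 -0.3283  0.0078]
[[-0.1, -0.3], [-0.0, 0.4], [0.6, 2.8], [0.6, 2.2], [-0.9, -1.8], [0.8, -0.6], [-1.0, -0.5], [0.1, -0.9], [-0.8, 0.6], [0.4, 0.1]]
lid top [ 0.4181575  -0.28430464]
matR [ 0.56996451 -0.13280174]
matM [ 0.58935971 -0.02406497]
```

Request:
jog_arm:
  rows:
    - [-0.04,-0.2,0.01,0,0,0.09,0]
    - [-0.04,-0.2,0.01,0,0,0.09,0]
    - [-0.04,-0.2,0.01,0,0,0.09,0]
    - [-0.04,-0.2,0.01,0,0,0.09,0]
    - [-0.04,-0.2,0.01,0,0,0.09,0]

```text
clock: 3.78
eef_pos: [0.4801, -0.1217, 0.2902]
orientation: [3.141, 0.002, -0.094]
ft_force: [1.0, 1.2, 1.2]
opening: 0.0853
```

Request:
jog_arm:
  rows:
    - [-0.06,-0.19,0.01,0,0,0,0]
    - [-0.06,-0.19,0.01,0,0,0,0]
    - [-0.06,-0.19,0.01,0,0,0,0]
    - [-0.06,-0.19,0.01,0,0,0,0]
    - [-0.06,-0.19,0.01,0,0,0,0]

```text
clock: 4.2
eef_pos: [0.438, 0.0736, 0.2805]
orientation: [3.141, 0.001, -0.092]
ft_force: [0.1, -0.6, 0.1]
opening: 0.0853
```

Request:
jog_arm:
  rows:
    - [-0.06,-0.16,0.06,0,0,0,0]
    - [-0.06,-0.16,0.06,0,0,0,0]
    - [-0.06,-0.16,0.06,0,0,0,0]
    - [-0.06,-0.16,0.06,0,0,0,0]
    - [-0.06,-0.16,0.06,0,0,0,0]

```text
clock: 4.62
eef_pos: [0.3911, 0.2406, 0.2193]
orientation: [-3.141, 0.003, -0.086]
ft_force: [-1.3, 0.3, 0.2]
opening: 0.0856
```

```bash
cat > wl.py <<'E'
import sys
from h import *
s=arm.sense();p=camera_params('wrist');im=grab_frame('wrist');np.save('p.npy',p,allow_pickle=True)
cv2.imwrite('pics/%s.png'%sys.argv[1],im[:,:,::-1]);print(s['clock'],s['eef_pos'],s['orientation'],s['ft_force'])
E
python3 wl.py w2
```

```text
4.6167 [0.39112174 0.24059545 0.2192801 ] [-3.14101088  0.00347333 -0.08617035] [-1.26701269  0.27465047  0.24314265]
```

View pics/w2.png

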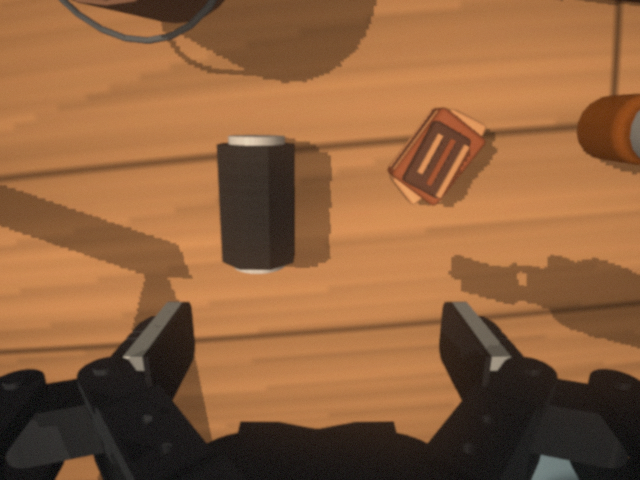

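```bash
python3 - <<'E'
from fit import *
np.set_printoptions(precision=4,suppress=True)
p=np.load('p.npy',allow_pickle=True).item()
for n,x0,z in(('barrel',[.397,.288,-.08],.029),('chunk',[.423,.141,-.7],0)):
    u0=proj(p,[x0[0],x0[1],z+.02])[0]
    for r in nets.silhouettes('wrist',n)[:3]:
        u=px(r['centre']); print(n,r['conf'],u,u0)
        if np.hypot(*(np.array(u)-u0))<40: print(fit([(p,r['pixels'].astype(np.float32))],[M[n]],x0,z))
im=cv2.imread('pics/w2.png');cv2.imwrite('pics/w2c.png',cv2.resize(im[90:220,370:510],None,fx=4,fy=4,interpolation=cv2.INTER_CUBIC))
E
```

```text
barrel 0.69 [256.128, 202.79999999999998] [253.9787 209.9813]
(array([ 0.3986,  0.2876, -0.1086]), np.float64(0.03599822521209717))
barrel 0.61 [435.77599999999995, 154.176] [253.9787 209.9813]
chunk 0.76 [435.77599999999995, 154.70399999999998] [434.6562 156.0167]
(array([ 0.4223,  0.1415, -0.6694]), np.float64(0.13048750162124634))
```

View pics/w2c.png

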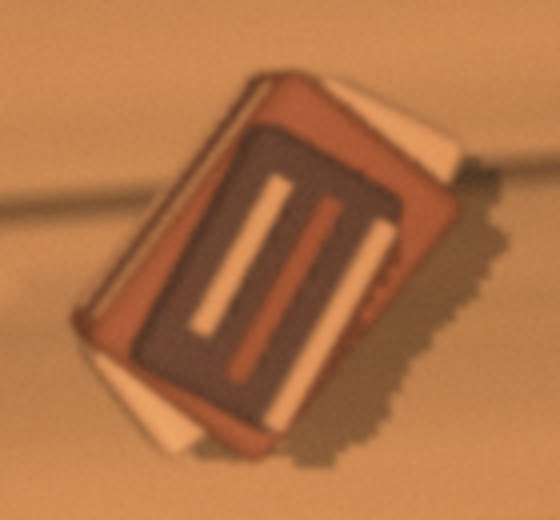

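Request:
jog_arm:
  rows:
    - [0.003,-0.0475,0.06,0,0,0.014,0]
    - [0.003,-0.0475,0.13,0,0,0.014,0]
    - [0.003,-0.0475,0.13,0,0,0.014,0]
    - [0.003,-0.0475,0.13,0,0,0.014,0]
    - [0.003,-0.0475,0.13,0,0,0.014,0]

```text
clock: 5.18
eef_pos: [0.4001, 0.2796, 0.0867]
orientation: [3.135, 0.007, -0.108]
ft_force: [0.2, -0.2, 0.2]
opening: 0.0856
```

```bash
python3 wl.py w3
```

```text
5.1833 [0.40005834 0.27960611 0.08670039] [ 3.13470584  0.00739976 -0.10820575] [ 0.15217067 -0.17854055  0.2172231 ]
```

View pics/w3.png

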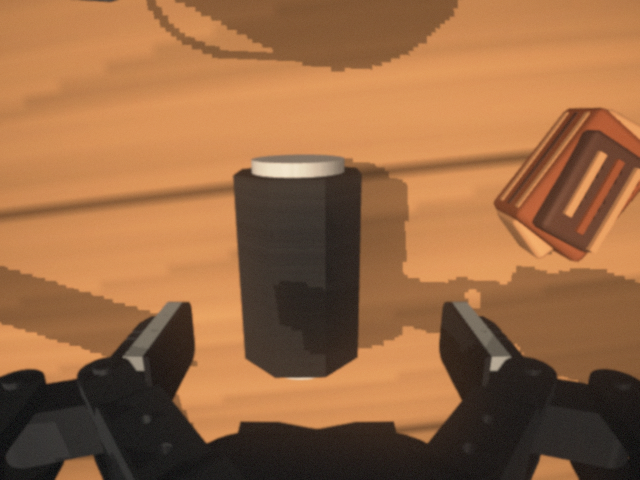

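Request:
jog_arm:
  rows:
    - [0,-0.003,0.03,0,0,0,0]
    - [0,-0.003,0.04,0,0,0,0]
    - [0,-0.003,0.04,0,0,0,0]

```text
clock: 5.48
eef_pos: [0.4021, 0.2848, 0.0506]
orientation: [3.138, 0.001, -0.107]
ft_force: [-0.5, -1.2, -0.1]
opening: 0.0852
```

```bash
python3 wl.py w4
```

```text
5.4833 [0.40206244 0.28484124 0.0505702 ] [ 3.13836131e+00  1.46782885e-03 -1.06911857e-01] [-0.48178702 -1.23966404 -0.12675715]
```

View pics/w4.png

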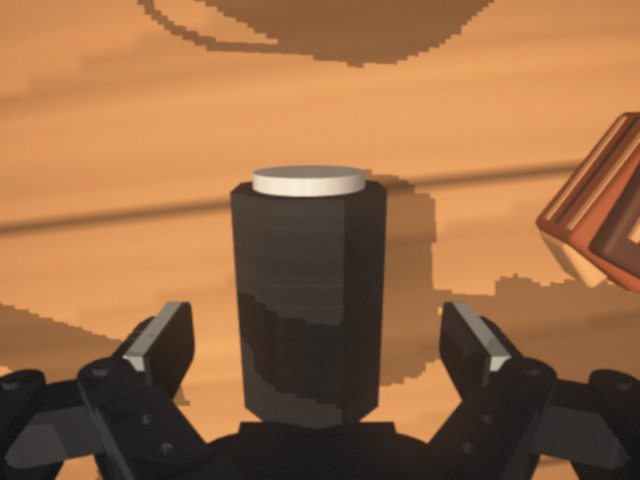

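Request:
jog_arm:
  rows:
    - [-0.003,-0.002,0.025,0,0,0,0]
    - [-0.003,-0.002,0.036,0,0,0,0]
    - [-0.003,-0.002,0.036,0,0,0,0]
    - [-0.003,-0.002,0.036,0,0,0,150]
    - [-0.003,-0.002,0.036,0,0,0,150]
  squeeze: 50

```text
clock: 5.95
eef_pos: [0.4, 0.2901, 0.0164]
orientation: [-3.141, -0.001, -0.104]
ft_force: [0.4, -0.6, 0.7]
opening: 0.0642
```

Request:
jog_arm:
  rows:
    - [0,0,0,0,0,0,200]
    - [0,0,0,0,0,0,200]
    - [0,0,0,0,0,0,200]

```text
clock: 6.2
eef_pos: [0.4001, 0.2899, 0.0167]
orientation: [3.141, -0.002, -0.105]
ft_force: [-0.9, -1.7, 7.0]
opening: 0.057
```

Request:
jog_arm:
  rows:
    - [0,0,-0.03,0,0,0,200]
    - [0,0,-0.07,0,0,0,200]
    - [0,0,-0.11,0,0,0,200]
    - [0,0,-0.15,0,0,0,200]
    - [0,0.03,-0.17,0,0,0,200]

```text
clock: 6.62
eef_pos: [0.3978, 0.2689, 0.1914]
orientation: [-3.128, -0.008, -0.096]
ft_force: [1.1, 1.5, -1.8]
opening: 0.0571
```

```bash
python3 -c "
from h import *
np.set_printoptions(precision=4,suppress=True)
s=arm.sense();print(s['eef_pos'],s['opening'],s['orientation']);print(rel([.6,-.329,.19],.01))"
```

```text
[0.3978 0.2689 0.1914] 0.05711364266313942 [-3.1282 -0.0079 -0.0956]
(array([ 0.2583,  0.5759, -0.0042]), array([-0.0129, -0.0086, -0.1056]))
```

Request:
jog_arm:
  rows:
    - [0.085,0.19,0,0,0,0,200]
    - [0.085,0.19,0,0,0,0,200]
    - [0.085,0.19,0,0,0,0,200]
    - [0.085,0.19,0,0,0,0,200]
    - [0.085,0.19,0,0,0,0,200]

```text
clock: 7.03
eef_pos: [0.4601, 0.0602, 0.185]
orientation: [3.141, 0.0, -0.103]
ft_force: [0.9, 0.3, -3.9]
opening: 0.0571
```

Request:
jog_arm:
  rows:
    - [0.085,0.19,0,0,0,0,200]
    - [0.085,0.19,0,0,0,0,200]
    - [0.085,0.19,0,0,0,0,200]
    - [0.085,0.19,0,0,0,0,200]
    - [0.085,0.19,0,0,0,0,200]

```text
clock: 7.45
eef_pos: [0.5249, -0.1373, 0.1846]
orientation: [-3.141, 0.001, -0.104]
ft_force: [0.3, 0.0, -3.1]
opening: 0.0572
```

Request:
jog_arm:
  rows:
    - [0.085,0.17,0,0,0,-0.11,200]
    - [0.085,0.17,0,0,0,-0.11,200]
    - [0.085,0.17,0,0,0,-0.11,200]
    - [0.085,0.17,0,0,0,-0.11,200]
    - [0.085,0.17,0,0,0,-0.11,200]

```text
clock: 7.87
eef_pos: [0.5916, -0.3203, 0.184]
orientation: [3.138, 0.001, 0.0]
ft_force: [0.1, -1.9, -3.1]
opening: 0.057
```

```bash
python3 wl.py w5; python3 -c "
from h import *
np.set_printoptions(precision=4,suppress=True)
print(rel([.6,-.329,.11],.01))"
```

```text
7.8667 [ 0.59159982 -0.32027449  0.18403416] [3.13843854e+00 5.25357456e-04 4.17418438e-04] [ 0.10557935 -1.92078048 -3.14346316]
(array([0.008 , 0.0031, 0.074 ]), array([ 0.007 , -0.0014, -0.0144]))
```

View pics/w5.png

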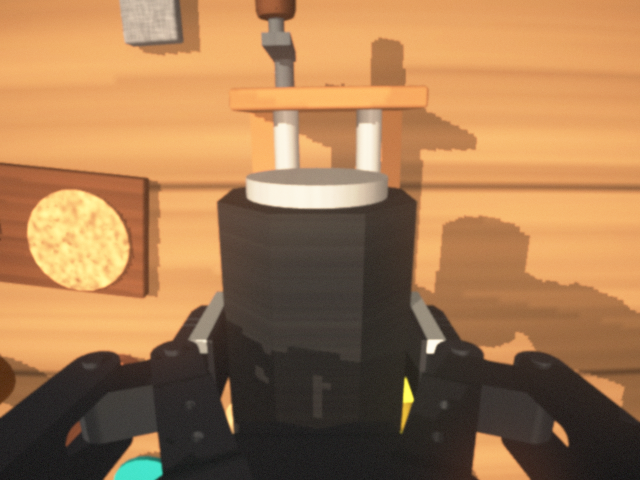

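Request:
jog_arm:
  rows:
    - [0.008,0.006,0.04,0,0,-0.01,200]
    - [0.008,0.006,0.068,0,0,-0.01,200]
    - [0.008,0.006,0.068,0,0,-0.01,200]
    - [0.008,0.006,0.068,0,0,-0.01,200]
    - [0.008,0.006,0.068,0,0,-0.01,200]

```text
clock: 8.33
eef_pos: [0.6009, -0.3187, 0.1181]
orientation: [-3.141, -0.001, 0.017]
ft_force: [0.7, 1.6, -3.1]
opening: 0.0569
```

```bash
python3 wl.py w6; python3 -c "
from h import *
cv2.imwrite('pics/s6.png',grab_frame('scene')[200:420,200:460,::-1].repeat(2,0).repeat(2,1))"
```

```text
8.3333 [ 0.60092798 -0.31870407  0.11808166] [-3.14128845e+00 -8.93210114e-04  1.68340727e-02] [ 0.69731799  1.63863272 -3.13440583]
```

View pics/w6.png

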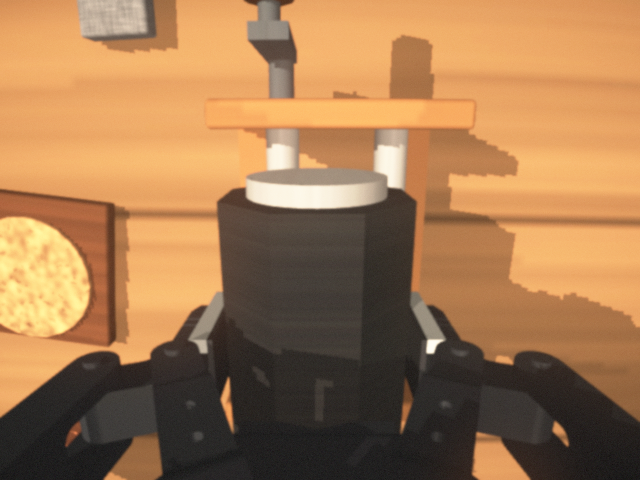

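View pics/s6.png

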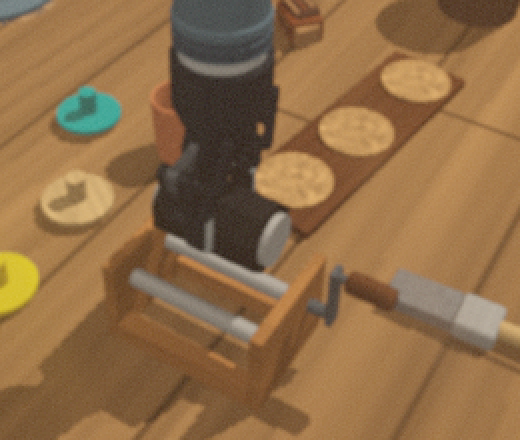

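Request:
jog_arm:
  rows:
    - [0,0.0103,0,0,0,0,200]
    - [0,0.0103,0.01,0,0,0.005,200]
    - [0,0.0103,0.03,0,0,0.005,200]
    - [0,0.0103,0.03,0,0,0.005,200]
    - [0,0.0103,0.03,0,0,0.005,200]

```text
clock: 8.85
eef_pos: [0.5987, -0.3297, 0.0856]
orientation: [-3.14, 0.004, 0.01]
ft_force: [0.1, 0.7, -2.6]
opening: 0.057
```

```bash
python3 wl.py w7; python3 -c "
from h import *
cv2.imwrite('pics/s7.png',grab_frame('scene')[200:420,200:460,::-1].repeat(2,0).repeat(2,1))"
```

```text
8.85 [ 0.59868518 -0.32974301  0.08559557] [-3.14009324  0.00394966  0.00990783] [ 0.13268405  0.70082627 -2.56009573]
```

View pics/w7.png

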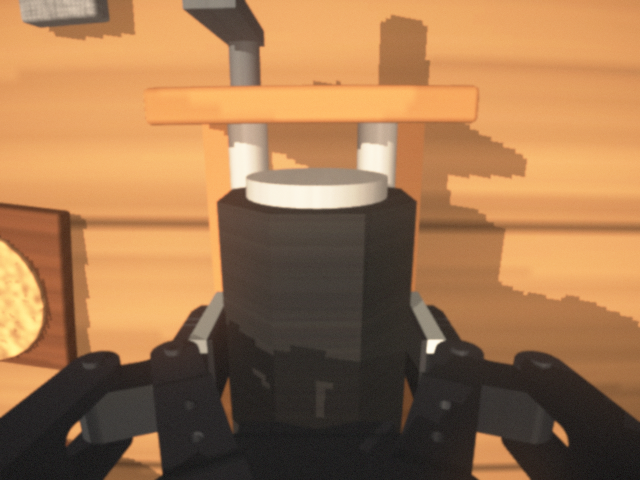

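View pics/s7.png

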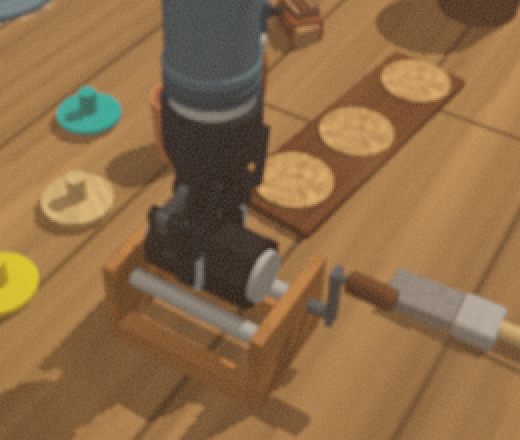

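Request:
jog_arm:
  rows:
    - [0.003,0,0.008,0,0,0,200]
    - [0.003,0,0.014,0,0,0,200]
    - [0.003,0,0.017,0,0,0,200]
    - [0.003,0,0.017,0,0,0,200]

```text
clock: 9.28
eef_pos: [0.6039, -0.3289, 0.0699]
orientation: [-3.141, 0.0, 0.012]
ft_force: [0.1, 0.7, -2.8]
opening: 0.0577
```

Request:
jog_arm:
  rows:
    - [-0.001,0,0.001,0,0,0,200]
    - [-0.001,0,0.002,0,0,0,200]
    - [-0.001,0,0.002,0,0,0,200]

```text
clock: 9.53
eef_pos: [0.6037, -0.329, 0.0697]
orientation: [-3.141, -0.002, 0.012]
ft_force: [-1.3, 2.9, 2.6]
opening: 0.0571
```

Contact on the rollers (force rose). Release slowly, then rise.

Request:
jog_arm:
  rows:
    - [0,0,0,0,0,0,60]
    - [0,0,0,0,0,0,40]
    - [0,0,0,0,0,0,20]
    - [0,0,0,0,0,0,0]

```text
clock: 9.87
eef_pos: [0.6023, -0.3307, 0.0683]
orientation: [3.141, 0.0, 0.01]
ft_force: [-0.1, 0.7, 0.6]
opening: 0.085
```

Request:
jog_arm:
  rows:
    - [0,0,0,0,0,0,0]
    - [0,0,-0.03,0,0,0,0]
    - [0,0,-0.06,0,0,0,0]
    - [-0.03,0,-0.1,0,0,0,0]
    - [-0.06,-0.0,-0.12,0,0,0,0]

```text
clock: 10.28
eef_pos: [0.548, -0.3292, 0.1897]
orientation: [3.141, -0.006, 0.015]
ft_force: [0.5, -0.7, 1.5]
opening: 0.0855
```

```bash
python3 wl.py w8; python3 -c "
from h import *
np.set_printoptions(precision=4,suppress=True)
cv2.imwrite('pics/s8.png',grab_frame('scene')[200:420,200:460,::-1].repeat(2,0).repeat(2,1))
print(rel([.42,.135,.2],-.1))"
```

```text
10.2833 [ 0.54796606 -0.32919123  0.18966726] [ 3.14097058 -0.00577458  0.01473599] [ 0.48620093 -0.69061959  1.45435258]
(array([-0.1199, -0.4702, -0.0113]), array([ 0.007 , -0.0044,  0.1059]))
```

View pics/w8.png

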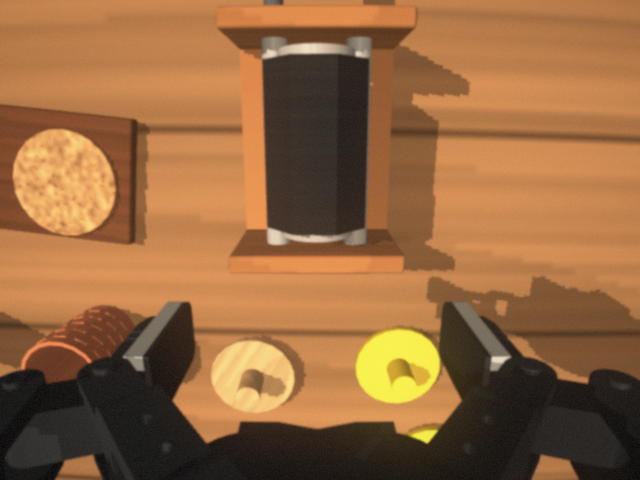

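View pics/s8.png

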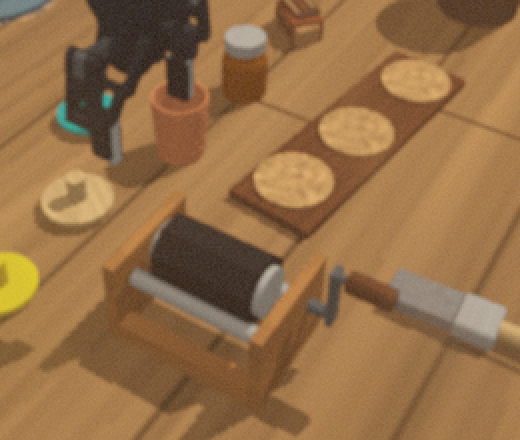

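Request:
jog_arm:
  rows:
    - [-0.045,-0.2,0,0,0,0,0]
    - [-0.045,-0.2,0,0,0,0,0]
    - [-0.045,-0.2,0,0,0,0,0]
    - [-0.045,-0.2,0,0,0,0,0]
    - [-0.045,-0.2,0,0,0,0,0]

```text
clock: 10.8
eef_pos: [0.4965, -0.1283, 0.1863]
orientation: [-3.141, 0.0, 0.011]
ft_force: [0.4, 1.2, -0.7]
opening: 0.0857
```

Request:
jog_arm:
  rows:
    - [-0.05,-0.19,0,0,0,0.6,0]
    - [-0.05,-0.19,0,0,0,0.6,0]
    - [-0.05,-0.19,0,0,0,0.6,0]
    - [-0.05,-0.19,0,0,0,0.6,0]
    - [-0.05,-0.19,0,0,0,0.6,0]

```text
clock: 11.22
eef_pos: [0.4462, 0.0551, 0.1866]
orientation: [-3.141, -0.0, -0.566]
ft_force: [-0.0, -0.1, 0.2]
opening: 0.0858
```

```bash
python3 wl.py w9;python3 -c "
from h import *
np.set_printoptions(precision=4,suppress=True)
print(arm.sense()['q']);print(rel([.4225,.1415,.12],-.72))"
```

```text
11.2167 [0.44621635 0.05510908 0.18662525] [-3.14146352e+00 -1.07306116e-04 -5.65722828e-01] [-0.04763069 -0.08045351  0.16647933]
[ 0.3072  0.0828 -0.5535  2.0841  0.0463  0.9875 -2.402 ]
(array([-0.0593, -0.0542,  0.0672]), array([-0.003 ,  0.0038,  0.1591]))
```

Request:
jog_arm:
  rows:
    - [-0.06,-0.055,0.03,0,0,0.03,0]
    - [-0.06,-0.055,0.03,0,0,0.03,0]
    - [-0.06,-0.055,0.03,0,0,0.03,0]
    - [-0.06,-0.055,0.03,0,0,0.03,0]

```text
clock: 11.6
eef_pos: [0.4236, 0.1344, 0.1558]
orientation: [3.141, 0.002, -0.583]
ft_force: [-0.2, -0.7, 0.3]
opening: 0.0855
```

```bash
python3 wl.py w10;python3 -c "
from h import *
np.set_printoptions(precision=4,suppress=True)
print(arm.sense()['q']);print(rel([.4225,.1415,.08],-.72))"
```

```text
11.6 [0.42363731 0.1343864  0.15580732] [ 3.14071737e+00  2.45639407e-03 -5.83081286e-01] [-0.23475193 -0.72363428  0.33227912]
[ 0.1966  0.1295 -0.6168  2.1166  0.0933  0.9224 -2.6306]
(array([-0.007 , -0.0063,  0.0763]), array([0.0008, 0.0009, 0.133 ]))
```

View pics/w10.png

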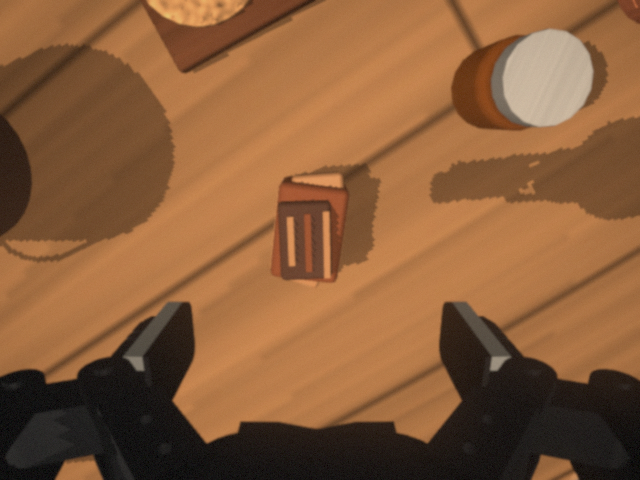

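Request:
jog_arm:
  rows:
    - [-0.004,-0.003,0.04,0,0,0.055,0]
    - [-0.004,-0.003,0.075,0,0,0.055,0]
    - [-0.004,-0.003,0.075,0,0,0.055,0]
    - [-0.004,-0.003,0.075,0,0,0.055,0]

```text
clock: 11.98
eef_pos: [0.4226, 0.1341, 0.0806]
orientation: [3.137, 0.003, -0.648]
ft_force: [-0.5, 0.0, 1.0]
opening: 0.0854
```

```bash
python3 wl.py w11;python3 -c "
from h import *
np.set_printoptions(precision=4,suppress=True)
print(arm.sense()['q']);print(rel([.4225,.1415,.004],-.65))"
```

```text
11.9833 [0.42262959 0.1341498  0.08059975] [ 3.13745571  0.00321774 -0.64806889] [-4.58904830e-01  9.49654193e-04  1.04262768e+00]
[ 0.135   0.2624 -0.5789  2.1687  0.2068  0.763  -2.7973]
(array([-0.0054, -0.0039,  0.0783]), array([0.0004, 0.0003, 0.0022]))
```

View pics/w11.png

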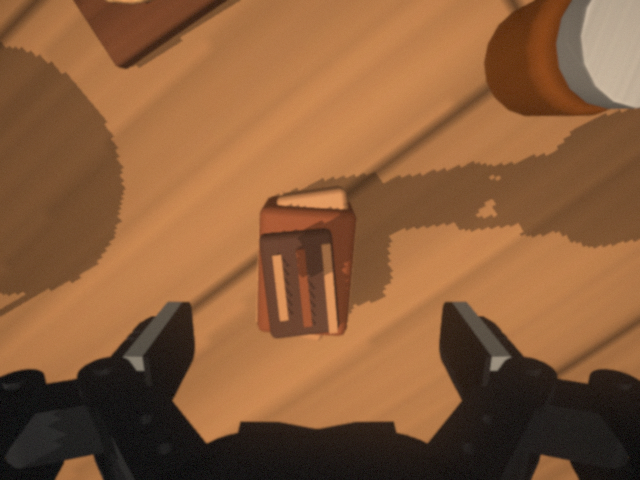

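Request:
jog_arm:
  rows:
    - [0,0,-0.03,0,0,-0.62,0]
    - [0,0,-0.06,0,0,-0.62,0]
    - [0,0,-0.06,0,0,-0.62,0]
    - [0,0,-0.06,0,0,-0.62,0]
    - [0,0,-0.06,0,0,-0.62,0]

```text
clock: 12.45
eef_pos: [0.427, 0.1363, 0.1459]
orientation: [-3.141, -0.008, -0.021]
ft_force: [-0.6, 0.5, 0.6]
opening: 0.0851
```

Request:
jog_arm:
  rows:
    - [0,0,0,0,0,-0.62,0]
    - [0,0,0,0,0,-0.62,0]
    - [0,0,0,0,0,-0.62,0]
    - [0,0,0,0,0,-0.62,0]
    - [0,0,0,0,0,-0.62,0]

```text
clock: 12.87
eef_pos: [0.4263, 0.1361, 0.145]
orientation: [3.138, -0.005, 0.599]
ft_force: [1.1, -0.1, -1.1]
opening: 0.0854
```

Request:
jog_arm:
  rows:
    - [0,0,0,0,0,-0.62,0]
    - [0,0,0,0,0,-0.62,0]
    - [0,0,0,0,0,-0.62,0]
    - [0,0,0,0,0,-0.62,0]
    - [0,0,0,0,0,-0.62,0]

```text
clock: 13.28
eef_pos: [0.4263, 0.136, 0.1449]
orientation: [3.136, -0.002, 1.219]
ft_force: [0.2, -0.5, 0.7]
opening: 0.0855
```

Request:
jog_arm:
  rows:
    - [0,0,0,0,0,-0.62,0]
    - [0,0,0,0,0,-0.62,0]
    - [0,0,0,0,0,-0.62,0]
    - [0,0,0,0,0,-0.62,0]
    - [0,0,0,0,0,-0.62,0]

```text
clock: 13.7
eef_pos: [0.4262, 0.1359, 0.1448]
orientation: [3.136, 0.002, 1.839]
ft_force: [-0.6, -0.4, 0.2]
opening: 0.0853
```

Request:
jog_arm:
  rows:
    - [0,0,0,0,0,-0.6,0]
    - [0,0,0,0,0,-0.6,0]
    - [0,0,0,0,0,-0.6,0]
    - [0,0,0,0,0,-0.6,0]
    - [0,0,0,0,0,-0.6,0]

```text
clock: 14.12
eef_pos: [0.4262, 0.1358, 0.1446]
orientation: [3.139, 0.005, 2.438]
ft_force: [-0.1, 0.3, 0.3]
opening: 0.0853
```

```bash
python3 wl.py w12;python3 -c "
from h import *
np.set_printoptions(precision=4,suppress=True)
print(arm.sense()['q']);print(rel([.4225,.1415,.08],2.44))"
```

```text
14.1167 [0.42621737 0.1357554  0.14462156] [3.13899051 0.00492579 2.43834166] [-0.09270899  0.28174779  0.25726643]
[ 0.5663  0.2383 -1.0383  2.1127  0.2627  0.9188  0.2495]
(array([0.0068, 0.0018, 0.0645]), array([0.0026, 0.0046, 0.0005]))
```

View pics/w12.png

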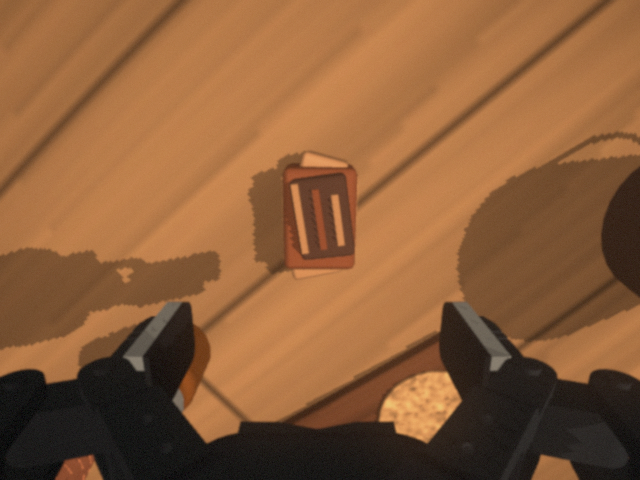

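```bash
python3 - <<'E'
from fit import *
np.set_printoptions(precision=4,suppress=True)
p=np.load('p.npy',allow_pickle=True).item()
for r in nets.silhouettes('wrist','chunk')[:2]:
    print(r['conf'],px(r['centre']))
    print(fit([(p,r['pixels'].astype(np.float32))],[M['chunk']],[.423,.141,-.7],0))
# top face corners by hand
for u in([283,166],[356,168],[286,270],[355,268],[320,218]): print(onz(p,u,.034))
E
```

```text
0.86 [315.904, 213.98399999999998]
(array([ 0.4221,  0.1416, -0.7086]), np.float64(0.109843909740448))
[0.3826 0.1464]
[0.4121 0.1792]
[0.4339 0.1035]
[0.4617 0.1384]
[0.4217 0.1426]
```

Request:
jog_arm:
  rows:
    - [0.007,0.0015,0.04,0.002,0.004,0,0]
    - [0.007,0.0015,0.08,0.002,0.004,0,0]
    - [0.007,0.0015,0.095,0.002,0.004,0,0]
    - [0.007,0.0015,0.095,0.002,0.004,0,0]
    - [0.007,0.0015,0.095,0.002,0.004,0,0]

```text
clock: 14.63
eef_pos: [0.4202, 0.1419, 0.0476]
orientation: [-3.14, -0.004, 2.432]
ft_force: [-0.3, 0.9, -0.4]
opening: 0.0856
```

```bash
python3 wl.py w13;python3 -c "
from h import *
np.set_printoptions(precision=4,suppress=True)
print(arm.sense()['q']);print(rel([.4222,.1417,.004],2.435))"
```

```text
14.6333 [0.4202336  0.14189707 0.04759706] [-3.13986678 -0.0035053   2.43190719] [-0.30253276  0.90961921 -0.42302369]
[ 0.3946  0.4273 -0.9     2.1745  0.4911  0.754   0.0306]
(array([-0.0012,  0.    ,  0.0445]), array([ 0.0004, -0.0019, -0.0027]))
```

View pics/w13.png

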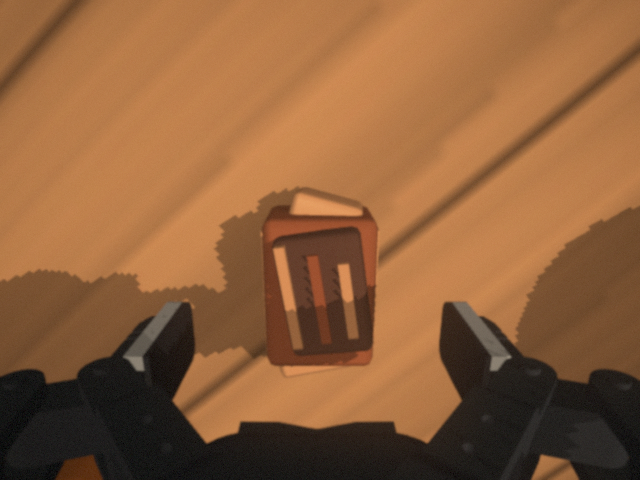

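Request:
jog_arm:
  rows:
    - [-0.001,0,0.025,0,0,0,0]
    - [-0.001,0,0.044,0,0,0,0]
    - [-0.001,0,0.044,0,0,0,0]
    - [-0.001,0,0.044,0,0,0,60]
    - [-0.001,0,0.044,0,0,0,180]
  squeeze: 60

```text
clock: 15.1
eef_pos: [0.422, 0.1421, 0.0048]
orientation: [3.14, -0.002, 2.434]
ft_force: [0.3, 0.1, 0.5]
opening: 0.0641
```

Request:
jog_arm:
  rows:
    - [0,0,0,0,0,0,220]
    - [0,0,0,0,0,0,220]
    - [0,0,0,0,0,0,220]
    - [0,0,0,0,0,0,220]

```text
clock: 15.43
eef_pos: [0.4221, 0.1423, 0.0048]
orientation: [3.14, -0.001, 2.434]
ft_force: [-1.2, -0.8, 6.4]
opening: 0.0451
```

```bash
python3 wl.py w14
```

```text
15.4333 [0.42207521 0.14225129 0.0048117 ] [ 3.14048900e+00 -1.41241685e-03  2.43406653e+00] [-1.17213572 -0.7718091   6.3972871 ]
```

View pics/w14.png

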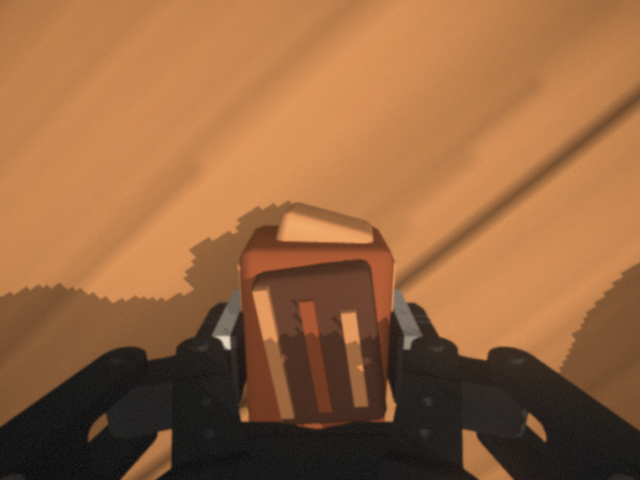

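Request:
jog_arm:
  rows:
    - [0,0,-0.03,0,0,0,220]
    - [0,0,-0.07,0,0,0,220]
    - [0,0,-0.11,0,0,0,220]
    - [0,0,-0.13,0,0,-0.1,220]
    - [0,0,-0.13,0,0,-0.2,220]

```text
clock: 15.9
eef_pos: [0.4244, 0.1429, 0.138]
orientation: [3.137, 0.005, 2.639]
ft_force: [1.4, -0.3, -3.7]
opening: 0.0451
```

```bash
python3 -c "
from h import *
np.set_printoptions(precision=4,suppress=True)
s=arm.sense();print(s['q'],s['eef_pos'],s['opening'],s['orientation']);print(rel([.5693,-.132,.135],2.98))"
```

```text
[ 0.5916  0.2741 -1.0915  2.1167  0.3105  0.9133  0.3919] [0.4244 0.1429 0.138 ] 0.045118890670642904 [3.1373 0.0049 2.639 ]
(array([-0.2593, -0.1711,  0.0035]), array([ 0.0034,  0.0056, -0.341 ]))
```

Request:
jog_arm:
  rows:
    - [-0.13,-0.085,0,0.003,0.005,-0.3,220]
    - [-0.13,-0.085,0,0.003,0.005,-0.3,220]
    - [-0.13,-0.085,0,0.003,0.005,-0.3,220]
    - [-0.13,-0.085,0,0.003,0.005,-0.3,220]
    - [-0.13,-0.085,0,0.003,0.005,-0.3,220]

```text
clock: 16.32
eef_pos: [0.4963, -0.006, 0.1324]
orientation: [-3.136, -0.007, 2.921]
ft_force: [0.5, 0.1, -2.3]
opening: 0.0449
```

```bash
python3 -c "
from h import *
np.set_printoptions(precision=4,suppress=True)
s=arm.sense();print(s['q'],s['eef_pos'],s['opening'],s['orientation']);print(rel([.5693,-.132,.09],2.98))"
```

```text
[ 0.8253  0.407  -1.0335  2.0055  0.4273  0.9724  0.9258] [ 0.4963 -0.006   0.1324] 0.044920920101338906 [-3.1361 -0.0068  2.9207]
(array([-0.0991, -0.1067,  0.0424]), array([-0.0053, -0.007 , -0.0593]))
```

Request:
jog_arm:
  rows:
    - [-0.098,-0.106,0,-0.003,-0.004,-0.06,220]
    - [-0.098,-0.106,0,-0.003,-0.004,-0.06,220]
    - [-0.098,-0.106,0,-0.003,-0.004,-0.06,220]
    - [-0.098,-0.106,0.04,-0.003,-0.004,-0.06,220]
    - [-0.098,-0.106,0.04,-0.003,-0.004,-0.06,220]

```text
clock: 16.73
eef_pos: [0.5649, -0.1281, 0.0864]
orientation: [-3.141, -0.012, 2.983]
ft_force: [-2.4, -1.1, -5.2]
opening: 0.0454
```

Request:
jog_arm:
  rows:
    - [0,0,0,0,0,0,220]
    - [0,0,0,0,0,0,220]

```text
clock: 16.9
eef_pos: [0.5659, -0.1187, 0.0916]
orientation: [3.139, -0.007, 2.995]
ft_force: [0.2, 0.6, -1.7]
opening: 0.0454
```

```bash
python3 wl.py w15; python3 -c "
from h import *
np.set_printoptions(precision=4,suppress=True)
s=arm.sense();print(s['q'],s['eef_pos'],s['opening'],s['orientation']);print(rel([.5693,-.132,.021],2.98))"
```

```text
16.9 [ 0.56594485 -0.11872336  0.09164261] [ 3.13853062 -0.00697925  2.99484806] [ 0.17670851  0.61115129 -1.66239273]
[ 0.8628  0.6037 -0.9169  1.8408  0.5656  0.9887  1.1294] [ 0.5667 -0.1179  0.0927] 0.044880494147835834 [ 3.1388 -0.0048  2.9966]
(array([-0.0049, -0.0138,  0.0716]), array([ 0.0028, -0.0049,  0.0166]))
```

View pics/w15.png

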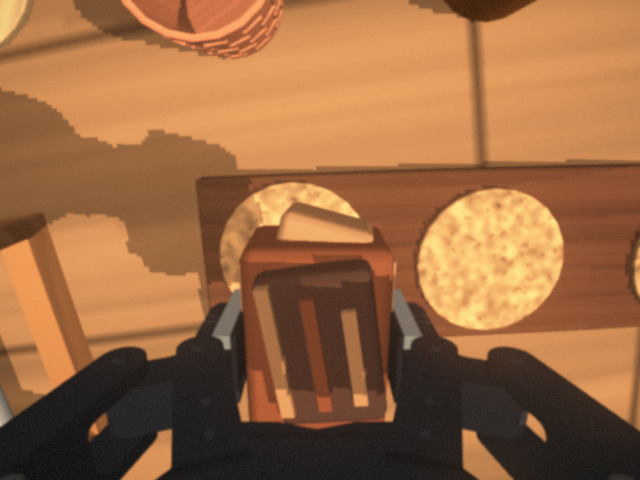

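Request:
jog_arm:
  rows:
    - [-0.005,-0.014,0.01,0.001,-0.003,0.01,220]
    - [-0.005,-0.014,0.04,0.001,-0.003,0.01,220]
    - [-0.005,-0.014,0.05,0.001,-0.003,0.01,220]
    - [-0.005,-0.014,0.05,0.001,-0.003,0.01,220]
    - [-0.005,-0.014,0.05,0.001,-0.003,0.01,220]

```text
clock: 17.37
eef_pos: [0.5689, -0.1336, 0.0418]
orientation: [3.141, -0.003, 2.986]
ft_force: [0.1, -0.2, -2.0]
opening: 0.045
```

```bash
python3 wl.py w16; python3 -c "
from h import *
np.set_printoptions(precision=4,suppress=True)
s=arm.sense();print(s['eef_pos'],s['opening'],s['orientation']);print(rel([.5693,-.132,.0205],2.98))"
```

```text
17.3667 [ 0.56891157 -0.13360309  0.04181114] [ 3.1407348  -0.00342047  2.98570485] [ 0.06447661 -0.19469331 -1.97760426]
[ 0.57   -0.1336  0.0427] 0.0449427018801869 [ 3.1407 -0.0013  2.9857]
(array([0.0009, 0.0014, 0.0222]), array([ 0.0009, -0.0013,  0.0057]))
```

View pics/w16.png

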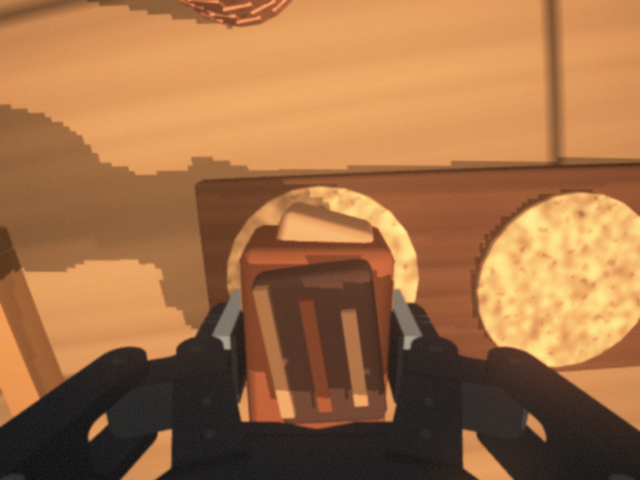

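Request:
jog_arm:
  rows:
    - [0.001,0.0014,0.01,0,-0.001,0,220]
    - [0.001,0.0014,0.019,0,-0.001,0,220]
    - [0.001,0.0014,0.02,0,-0.001,0,220]
    - [0.001,0.0014,0.02,0,-0.001,0,220]

```text
clock: 17.75
eef_pos: [0.5682, -0.1326, 0.0212]
orientation: [3.141, -0.003, 2.985]
ft_force: [-0.3, -0.7, -2.2]
opening: 0.0452
```

Request:
jog_arm:
  rows:
    - [0,0,0.002,0,0,0,220]
    - [0,0,0.002,0,0,0,220]

```text
clock: 17.92
eef_pos: [0.5684, -0.1328, 0.0209]
orientation: [-3.141, -0.003, 2.984]
ft_force: [-3.7, 0.3, 5.0]
opening: 0.0452
```

Request:
jog_arm:
  rows:
    - [0,0,0,0,0,0,90]
    - [0,0,0,0,0,0,60]
    - [0,0,0,0,0,0,20]
    - [0,0,0,0,0,0,0]
    - [0,0,-0.02,0,0,0,0]

```text
clock: 18.33
eef_pos: [0.5651, -0.133, 0.0364]
orientation: [3.141, -0.009, 2.984]
ft_force: [-1.0, -0.5, -0.5]
opening: 0.0856
```

Request:
jog_arm:
  rows:
    - [0,0,-0.04,0,0,0,0]
    - [0,0,-0.08,0,0,0,0]
    - [0.0,0,-0.12,0,0,0,0]
    - [0.04,0,-0.14,0,0,0,0]
    - [0.08,0.0,-0.14,0,0,0,0]

```text
clock: 18.75
eef_pos: [0.4969, -0.1203, 0.1855]
orientation: [3.14, 0.011, 2.985]
ft_force: [-0.6, 0.1, 1.1]
opening: 0.0852
```

```bash
python3 wl.py w17; python3 -c "
from h import *
np.set_printoptions(precision=4,suppress=True)
cv2.imwrite('pics/s17.png',grab_frame('scene')[160:440,200:520,::-1].repeat(2,0).repeat(2,1))
s=arm.sense();print(s['q'],s['eef_pos'],s['opening'],s['orientation']);print(rel([.434,-.144,.13],2.98))"
```

```text
18.75 [ 0.49694536 -0.12026448  0.18552941] [3.13980176 0.01132203 2.98462954] [-0.6177798   0.07486941  1.14988764]
[ 1.1101  0.3423 -1.0841  1.9659  0.3532  1.0536  1.2812] [ 0.4814 -0.1196  0.1769] 0.08539535529867648 [-3.1359 -0.0139  2.9857]
(array([ 0.0423, -0.0312,  0.0477]), array([-0.0057, -0.0139,  0.0058]))
```

View pics/w17.png

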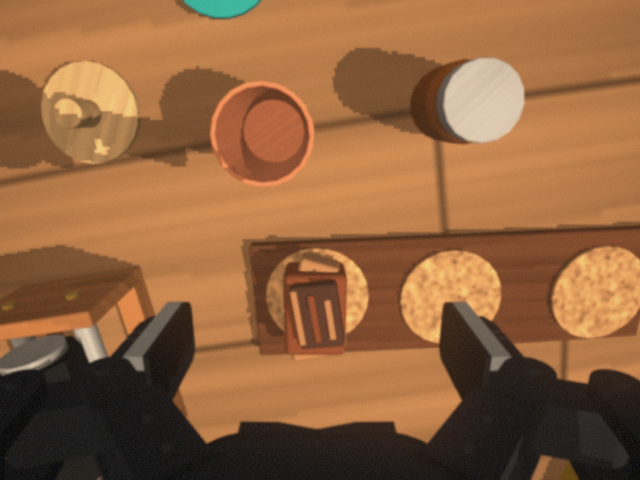

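View pics/s17.png

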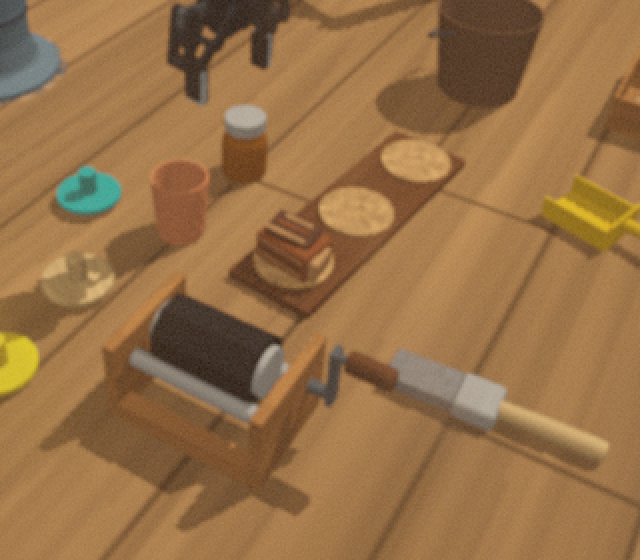

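Request:
jog_arm:
  rows:
    - [0.05,-0.032,0.01,0,0,0,0]
    - [0.05,-0.032,0.03,0,0,0,0]
    - [0.05,-0.032,0.04,0,0,0,0]
    - [0.05,-0.032,0.04,0,0,0,0]
    - [0.05,-0.032,0.04,0,0,0,0]

```text
clock: 19.27
eef_pos: [0.4366, -0.1439, 0.1396]
orientation: [3.14, -0.002, 2.985]
ft_force: [0.5, 0.6, 0.2]
opening: 0.0851
```

```bash
python3 wl.py w18; python3 - <<'E'
from fit import *
np.set_printoptions(precision=4,suppress=True)
p=np.load('p.npy',allow_pickle=True).item()
grab_frame('scene');grab_frame('top')
P=dict(wrist=p,scene=camera_params('scene'),top=camera_params('top'))
for c in P:
  for n,x0,z,yaw in(('chunk',[.569,-.132,-.157],.016,True),('cup',[.434,-.144,0],0,False)):
    u0=proj(P[c],[x0[0],x0[1],z+.02])[0]
    for r in nets.silhouettes(c,n)[:3]:
        if np.hypot(*(np.array(px(r['centre']))-u0))<40: print(c,n,r['conf'],fit([(P[c],r['pixels'].astype(np.float32))],[M[n]],x0,z,yaw)); break
s=arm.sense();print(s['q'],s['eef_pos'],s['opening'],s['orientation']);print(rel([.434,-.144,.026],2.98))
E
```

```text
19.2667 [ 0.43661975 -0.14393266  0.13962319] [ 3.13985602e+00 -1.92123174e-03  2.98463966e+00] [0.53716561 0.58497809 0.16484744]
wrist chunk 0.56 (array([ 0.5702, -0.1341, -0.1331]), np.float64(0.45705175399780273))
wrist cup 0.59 (array([ 0.4344, -0.1437]), np.float64(0.017693638801574707))
scene chunk 0.71 (array([ 0.5677, -0.1313, -0.1672]), np.float64(0.1346724033355713))
scene cup 0.89 (array([ 0.4312, -0.1433]), np.float64(0.036519408226013184))
top chunk 0.93 (array([ 0.5735, -0.1302, -0.2595]), np.float64(0.4363698363304138))
top cup 0.76 (array([ 0.4198, -0.1256]), np.float64(0.7374123334884644))
[ 1.2175  0.3102 -1.0865  2.0834  0.3405  0.9396  1.3591] [ 0.4369 -0.1442  0.1402] 0.08504485005647247 [ 3.1411 -0.0011  2.9849]
(array([ 0.0028, -0.0003,  0.1142]), array([ 0.0005, -0.0011,  0.0049]))
```

View pics/w18.png

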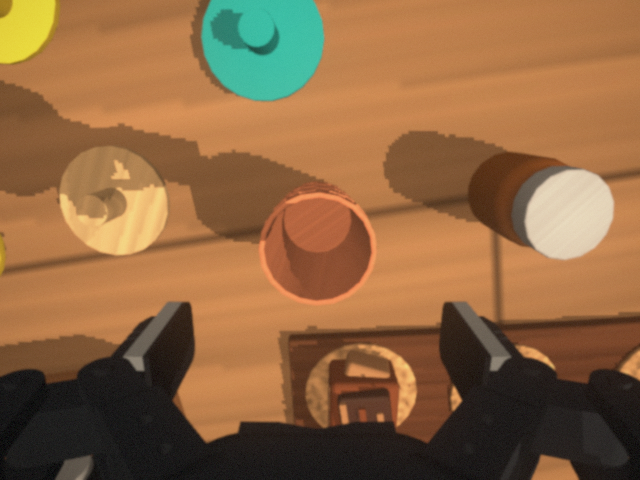

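Request:
jog_arm:
  rows:
    - [0.0023,0,0.03,0,0,0,0]
    - [0.0023,0,0.065,0,0,0,0]
    - [0.0023,0,0.095,0,0,0,0]
    - [0.0023,0,0.112,0,0,0,0]
    - [0.0023,0,0.112,0,0,0,0]

```text
clock: 20.13
eef_pos: [0.4304, -0.1429, 0.0245]
orientation: [3.139, -0.009, 2.985]
ft_force: [-0.4, 0.7, 0.8]
opening: 0.0856
```

Request:
jog_arm:
  rows:
    - [0,0,0,0,0,0,0]
    - [0,0,0,0,0,0,40]
    - [0,0,0,0,0,0,120]
    - [0,0,0,0,0,0,160]
    - [0,0,0,0,0,0,160]
  squeeze: 35

```text
clock: 20.55
eef_pos: [0.4357, -0.1443, 0.0297]
orientation: [-3.141, 0.002, 2.984]
ft_force: [-0.5, 0.9, 6.2]
opening: 0.0594
```

```bash
python3 wl.py w19; python3 -c "
from h import *
np.set_printoptions(precision=4,suppress=True)
s=arm.sense();print(s['q'],s['eef_pos'],s['opening'],s['orientation'])"
```

```text
20.55 [ 0.43568276 -0.14434487  0.02968275] [-3.14095386e+00  1.78362830e-03  2.98417782e+00] [-0.52192153  0.94233989  6.18227494]
[ 1.0301  0.5044 -0.9015  2.1502  0.5901  0.7507  1.1529] [ 0.4357 -0.1444  0.0297] 0.058926385856677685 [-3.1409  0.0018  2.9842]
```

View pics/w19.png

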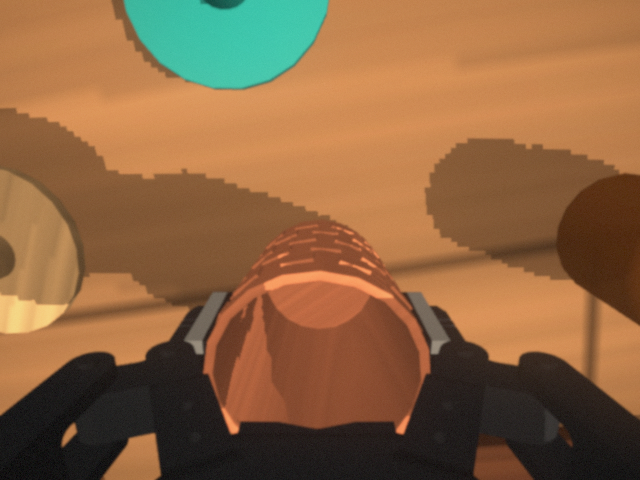

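Request:
jog_arm:
  rows:
    - [0,0,-0.02,0,0,0,160]
    - [0,0,-0.05,0,0,0,160]
    - [0,0,-0.09,0,0,0,160]
    - [0,0,-0.12,0,0,0,160]
    - [-0.02,0.02,-0.13,0,0,0,160]

```text
clock: 21.02
eef_pos: [0.4547, -0.1351, 0.1611]
orientation: [-3.133, -0.001, 2.972]
ft_force: [1.4, -2.1, -2.9]
opening: 0.0588
```

Request:
jog_arm:
  rows:
    - [-0.03,0.03,0,0,0,0,160]
    - [-0.055,0.055,0,0,0,0,160]
    - [-0.08,0.085,0,0,0,0,160]
    - [-0.1,0.11,0,0,0,0,160]
    - [-0.11,0.13,0,0,0,0,160]

```text
clock: 21.43
eef_pos: [0.5886, -0.0143, 0.1583]
orientation: [3.139, 0.001, 2.985]
ft_force: [-0.3, -0.4, -2.2]
opening: 0.0591
```

```bash
python3 wl.py w20; python3 -c "
from h import *
np.set_printoptions(precision=4,suppress=True)
s=arm.sense();print(s['q'],s['eef_pos'],s['opening'],s['orientation'],s['ft_force']);print(rel([.6055,.1026,.15],2.98))"
```

```text
21.4333 [ 0.58857777 -0.01429717  0.1583031 ] [3.13904787e+00 8.35694369e-04 2.98480369e+00] [-0.25416281 -0.38181654 -2.15040852]
[ 0.7299  0.5467 -0.9963  1.7778  0.5055  1.0945  0.9814] [ 0.5899 -0.0085  0.1591] 0.05899803778402291 [3.1333 0.0032 2.9905] [ 2.2119  4.5583 -0.0607]
(array([0.0013, 0.1121, 0.01  ]), array([0.0083, 0.0032, 0.0105]))
```

View pics/w20.png

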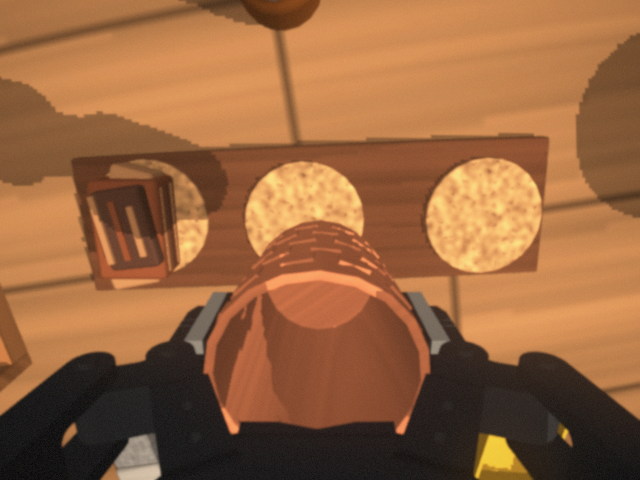

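Request:
jog_arm:
  rows:
    - [0.001,0.03,0,0,0,0,160]
    - [0.001,0.06,0,0,0,0,160]
    - [0.001,0.09,0,0,0,0,160]
    - [0.001,0.113,0,0,0,0,160]
    - [0.001,0.113,0.02,0,0,0,160]

```text
clock: 21.9
eef_pos: [0.605, 0.1052, 0.1431]
orientation: [3.132, 0.007, 2.993]
ft_force: [1.2, 2.0, -1.7]
opening: 0.0588
```

Request:
jog_arm:
  rows:
    - [0,0,0.03,0,0,0,160]
    - [0,0,0.04,0,0,0,160]
    - [0,0,0.04,0,0,0,160]
    - [0,0,0.04,0,0,0,160]

```text
clock: 22.23
eef_pos: [0.6019, 0.0943, 0.0973]
orientation: [-3.141, -0.004, 2.983]
ft_force: [1.0, -0.4, -0.6]
opening: 0.059
```

```bash
python3 wl.py w21; python3 -c "
from h import *
np.set_printoptions(precision=4,suppress=True)
p=np.load('p.npy',allow_pickle=True).item()
s=arm.sense();print(s['q'],s['eef_pos'],s['opening'],s['orientation'],s['ft_force']);print(rel([.607,.1026,.046],2.98))"
```

```text
22.2333 [0.60188706 0.09430295 0.09725861] [-3.14115051 -0.00358687  2.98303128] [ 1.01715701 -0.38526049 -0.55798654]
[ 0.4837  0.6546 -0.9263  1.7628  0.6002  1.0352  0.7473] [0.603  0.0949 0.0985] 0.05911411421810871 [ 3.1409 -0.0011  2.9831] [ 0.146   0.501  -1.7355]
(array([-0.0028,  0.0082,  0.0525]), array([ 0.0007, -0.0011,  0.0031]))
```

View pics/w21.png

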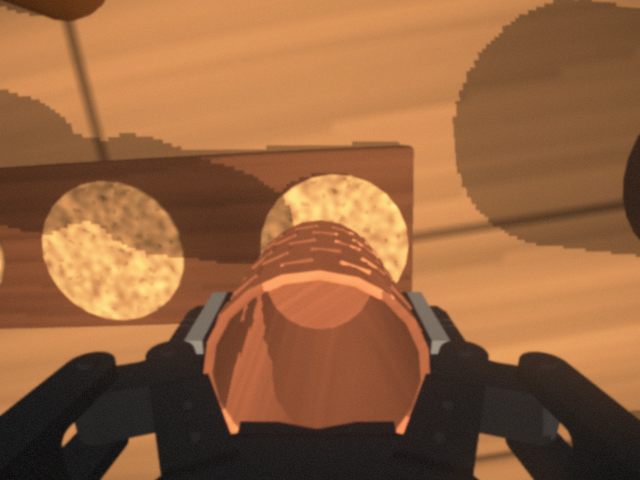

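Request:
jog_arm:
  rows:
    - [-0.003,0.008,0.01,0,0,0,160]
    - [-0.003,0.008,0.03,0,0,0,160]
    - [-0.003,0.008,0.04,0,0,0,160]
    - [-0.003,0.008,0.04,0,0,0,160]
    - [-0.003,0.008,0.04,0,0,0,160]

```text
clock: 22.7
eef_pos: [0.6064, 0.1028, 0.0573]
orientation: [3.141, -0.003, 2.984]
ft_force: [-0.0, -0.2, -1.2]
opening: 0.0586
```

```bash
python3 wl.py w22; python3 -c "
from h import *
np.set_printoptions(precision=4,suppress=True)
cv2.imwrite('pics/s22.png',grab_frame('scene')[140:340,280:480,::-1].repeat(3,0).repeat(3,1))
p=np.load('p.npy',allow_pickle=True).item()
a=np.linspace(0,6.28,60);im=cv2.imread('pics/w22.png')
for c in([.6055,.1026],[.589,-.024]):
  u=proj(p,np.c_[c[0]+.042*np.cos(a),c[1]+.042*np.sin(a),0*a+.016])
  cv2.polylines(im,[np.round(u).astype(np.int32)],True,(255,0,0),1)
cv2.imwrite('pics/w22.png',im)
s=arm.sense();print(rel([.607,.1026,.046],2.98))"
```

```text
22.7 [0.60641075 0.10280111 0.05730834] [ 3.14149393e+00 -2.95657219e-03  2.98408014e+00] [-0.01845992 -0.19890951 -1.18992556]
(array([ 0.0003, -0.0007,  0.0126]), array([ 0.0012, -0.0005,  0.0041]))
```

View pics/w22.png

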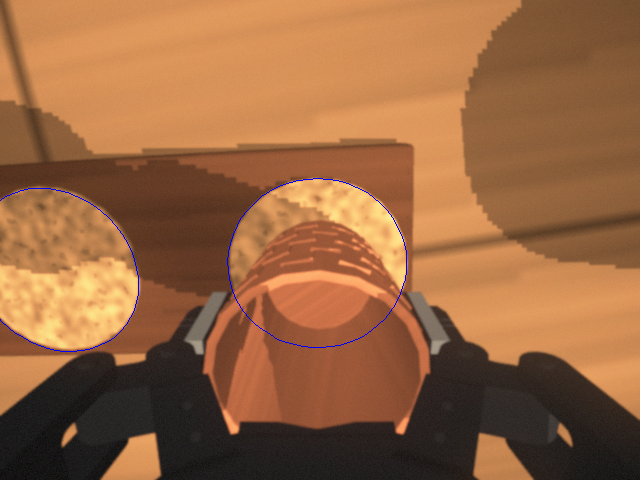

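View pics/s22.png

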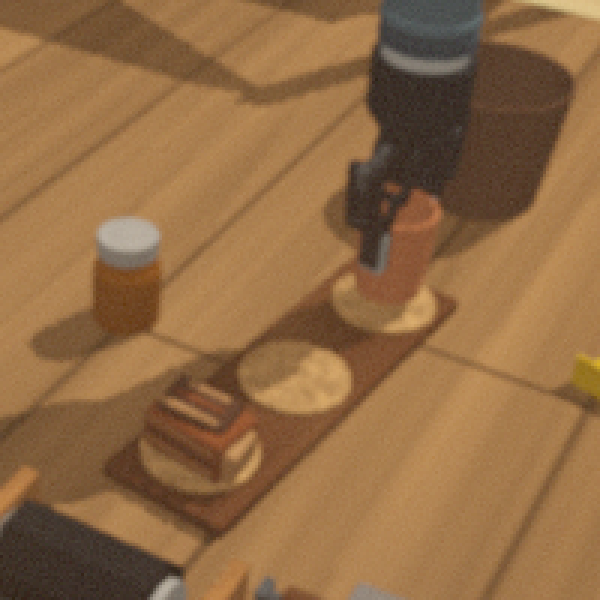

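Overlay matches the mat rims. Lower the last 11 mm.

Request:
jog_arm:
  rows:
    - [0,0,0.006,0,0,0,160]
    - [0,0,0.01,0,0,0,160]
    - [0,0,0.011,0,0,0,160]
    - [0,0,0.012,0,0,0,160]
    - [0,0,0.012,0,0,0,160]

```text
clock: 23.22
eef_pos: [0.6067, 0.1027, 0.0459]
orientation: [-3.141, -0.002, 2.984]
ft_force: [-0.6, -1.4, 0.1]
opening: 0.0589
```

Request:
jog_arm:
  rows:
    - [0,0,0.0015,0,0,0,160]
    - [0,0,0.0015,0,0,0,160]

```text
clock: 23.38
eef_pos: [0.6071, 0.1028, 0.0458]
orientation: [-3.141, -0.001, 2.984]
ft_force: [-2.9, -2.6, 6.5]
opening: 0.0592
```

Request:
jog_arm:
  rows:
    - [0,0,0,0,0,0,80]
    - [0,0,0,0,0,0,60]
    - [0,0,0,0,0,0,30]
    - [0,0,0,0,0,0,0]
    - [0,0,0,0,0,0,0]

```text
clock: 23.8
eef_pos: [0.6068, 0.1031, 0.0442]
orientation: [3.141, -0.002, 2.984]
ft_force: [0.2, -0.6, -1.0]
opening: 0.0851
```

Request:
jog_arm:
  rows:
    - [0,0,-0.02,0,0,0,0]
    - [0,0,-0.05,0,0,0,0]
    - [0,0,-0.085,0,0,0,0]
    - [0,0,-0.12,0,0,0,0]
    - [0.02,-0.01,-0.14,0,0,0,0]

```text
clock: 24.22
eef_pos: [0.5905, 0.0985, 0.1891]
orientation: [3.135, 0.007, 2.984]
ft_force: [1.4, -0.2, 1.4]
opening: 0.0851
```

Request:
jog_arm:
  rows:
    - [0.04,-0.02,0,0,0,0,0]
    - [0.08,-0.04,0,0,0,0,0]
    - [0.1,-0.07,0,0,0,0,0]
    - [0.11,-0.09,0,0,0,0,0]
    - [0.12,-0.11,0,0,0,0,0]

```text
clock: 24.63
eef_pos: [0.4475, 0.0051, 0.1836]
orientation: [-3.14, -0.003, 2.985]
ft_force: [-0.4, -0.7, 1.0]
opening: 0.0851
```

```bash
python3 wl.py w23; python3 - <<'E'
from fit import *
np.set_printoptions(precision=4,suppress=True)
p=np.load('p.npy',allow_pickle=True).item()
grab_frame('scene');grab_frame('top')
P=dict(wrist=p,scene=camera_params('scene'),top=camera_params('top'))
for c in P:
  for n,x0,z,yaw in(('jar',[.433,-.014,-.157],.0,False),('cup',[.606,.1026,0],.016,False)):
    u0=proj(P[c],[x0[0],x0[1],z+.02])[0]
    for r in nets.silhouettes(c,n)[:3]:
        if np.hypot(*(np.array(px(r['centre']))-u0))<40: print(c,n,r['conf'],fit([(P[c],r['pixels'].astype(np.float32))],[M[n]],x0,z,yaw)); break
s=arm.sense();print(s['q'],s['eef_pos'],s['orientation']);print(rel([.4325,-.0145,.14],2.98))
E
```

```text
24.6333 [0.4475296  0.00508081 0.18356635] [-3.13966005e+00 -3.07324432e-03  2.98460801e+00] [-0.44218996 -0.74344733  0.95908336]
wrist jar 0.66 (array([ 0.4328, -0.0114]), np.float64(0.13611650466918945))
wrist cup 0.78 (array([0.6165, 0.079 ]), np.float64(0.8746296167373657))
scene jar 0.61 (array([ 0.4293, -0.0074]), np.float64(0.13737428188323975))
scene cup 0.58 (array([0.6035, 0.106 ]), np.float64(0.046884238719940186))
top cup 0.6 (array([0.6077, 0.1036]), np.float64(0.5244520902633667))
[ 1.0229  0.2173 -1.2046  2.0626  0.2367  1.0134  1.1153] [0.4506 0.0078 0.1847] [ 3.1396 -0.0013  2.9868]
(array([ 0.0144, -0.0249,  0.0446]), array([ 0.002 , -0.0013,  0.0068]))
```

View pics/w23.png

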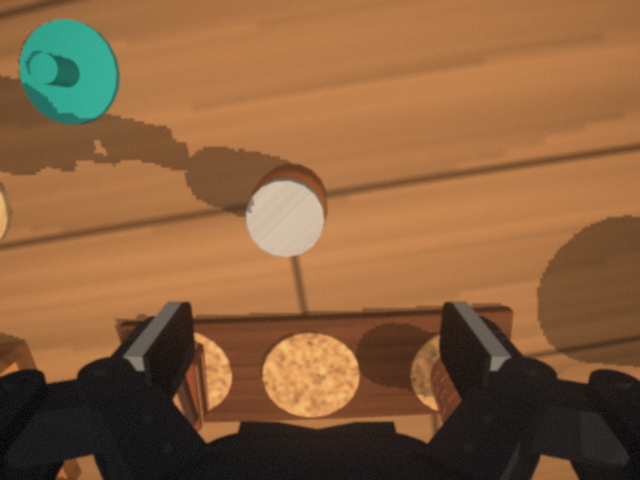

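```bash
python3 -c "
from h import *
np.set_printoptions(precision=4,suppress=True)
p=np.load('p.npy',allow_pickle=True).item()
print(onz(p,[286,218.5],.08))
cv2.imwrite('pics/s23.png',grab_frame('scene')[140:340,280:480,::-1].repeat(3,0).repeat(3,1))
s=arm.sense();print(s['q'],s['eef_pos'],s['orientation']);print(rel([.4325,-.0145,.14],2.98))"
```

```text
[ 0.4345 -0.0123]
[ 1.023   0.2173 -1.2044  2.0628  0.2367  1.0135  1.1154] [0.4505 0.0077 0.1846] [ 3.1397 -0.0015  2.9867]
(array([ 0.0143, -0.0248,  0.0446]), array([ 0.0019, -0.0015,  0.0067]))
```

View pics/s23.png

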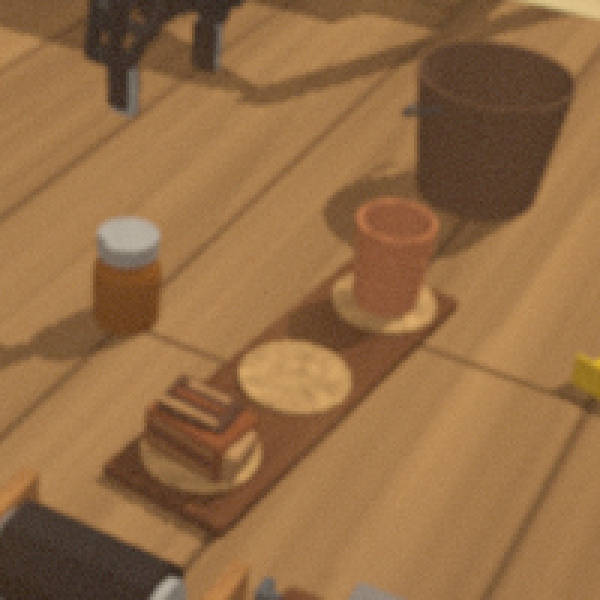

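Request:
jog_arm:
  rows:
    - [0.0135,-0.023,0.01,0,0,0,0]
    - [0.0135,-0.023,0.03,0,0,0,0]
    - [0.0135,-0.023,0.045,0,0,0,0]
    - [0.0135,-0.023,0.045,0,0,0,0]
    - [0.0135,-0.023,0.045,0,0,0,0]

```text
clock: 25.55
eef_pos: [0.4324, -0.0133, 0.139]
orientation: [3.14, -0.004, 2.986]
ft_force: [0.9, 0.3, 0.5]
opening: 0.0852
```

```bash
python3 wl.py w24; python3 -c "
from fit import *
np.set_printoptions(precision=4,suppress=True)
p=np.load('p.npy',allow_pickle=True).item()
for r in nets.silhouettes('wrist','jar')[:2]: print(r['conf'],px(r['centre']),fit([(p,r['pixels'].astype(np.float32))],[M['jar']],[.434,-.013,0],0,False))
s=arm.sense();print(s['q'],s['eef_pos'],s['orientation']);print(rel([.4338,-.0128,.03],2.98))"
```

```text
25.55 [ 0.4324268  -0.01330562  0.13903474] [ 3.13955202 -0.00378617  2.98592287] [0.87219006 0.32095846 0.54837321]
0.63 [318.08, 247.48799999999997] (array([ 0.4318, -0.0132]), np.float64(0.13375574350357056))
[ 1.0226  0.2612 -1.1636  2.1381  0.3006  0.9203  1.1014] [ 0.4339 -0.0132  0.1403] [ 3.1401 -0.0004  2.9861]
(array([0.0001, 0.0002, 0.1103]), array([ 0.0015, -0.0004,  0.0061]))
```

View pics/w24.png

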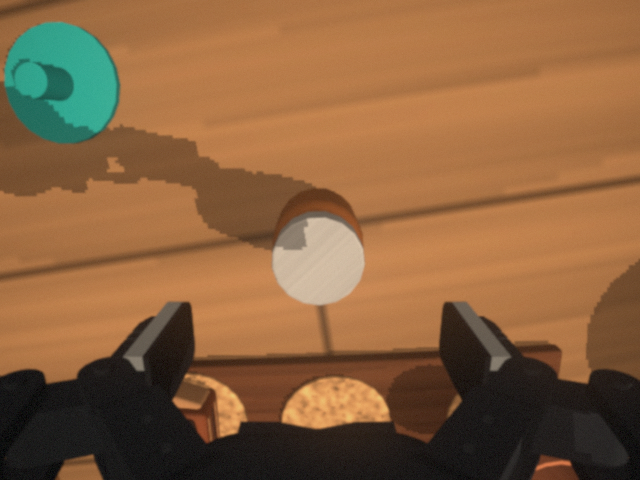

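Request:
jog_arm:
  rows:
    - [0,0,0.03,0,0,0,0]
    - [0,0,0.065,0,0,0,0]
    - [0,0,0.095,0,0,0,0]
    - [0,0,0.112,0,0,0,0]
    - [0,0,0.113,0,0,0,0]

```text
clock: 26.07
eef_pos: [0.4308, -0.0136, 0.0244]
orientation: [3.141, -0.007, 2.985]
ft_force: [-0.7, 0.4, 0.1]
opening: 0.0856
```

Request:
jog_arm:
  rows:
    - [0,0,0,0,0,0,0]
    - [0,0,0,0,0,0,40]
    - [0,0,0,0,0,0,120]
    - [0,0,0,0,0,0,160]
    - [0,0,0,0,0,0,160]
  squeeze: 40

```text
clock: 26.48
eef_pos: [0.4347, -0.014, 0.0285]
orientation: [3.141, 0.002, 2.984]
ft_force: [-2.4, 0.2, 7.3]
opening: 0.0526
```

```bash
python3 wl.py w25
```

```text
26.4833 [ 0.43468727 -0.01395002  0.02854734] [3.14142612e+00 2.01354981e-03 2.98414077e+00] [-2.41301117  0.18646625  7.33540143]
```

View pics/w25.png

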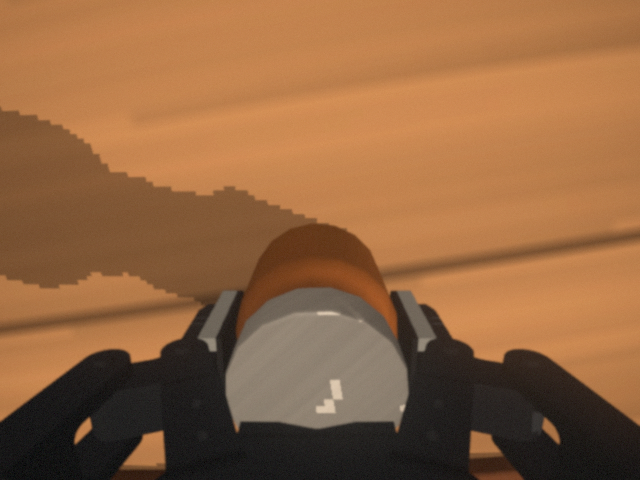

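Request:
jog_arm:
  rows:
    - [0,0,-0.02,0,0,0,160]
    - [0,0,-0.05,0,0,0,160]
    - [0,0,-0.09,0,0,0,160]
    - [0,0,-0.12,0,0,0,160]
    - [-0.02,0,-0.13,0,0,0,160]

```text
clock: 26.95
eef_pos: [0.4519, -0.0181, 0.1604]
orientation: [-3.135, 0.002, 2.984]
ft_force: [0.9, -0.4, -3.4]
opening: 0.0522
```

```bash
python3 -c "
from h import *
np.set_printoptions(precision=4,suppress=True)
p=np.load('p.npy',allow_pickle=True).item()
print(onz(p,[318,287],.08),onz(p,[318,224],.0),onz(p,[226,385],.08),onz(p,[408,385],.08))
s=arm.sense();print(s['q'],s['eef_pos'],s['orientation']);print(rel([.590,-.024,.15],2.98))"
```

```text
[ 0.4055 -0.0094] [ 0.4101 -0.0099] [ 0.4286 -0.037 ] [0.436  0.0092]
[ 1.026   0.2697 -1.1721  2.0837  0.3095  0.9736  1.1024] [ 0.4519 -0.0181  0.1604] [-3.1355  0.0021  2.9838]
(array([-0.1373,  0.0159,  0.0106]), array([-0.0061,  0.0021,  0.0038]))
```

Request:
jog_arm:
  rows:
    - [-0.035,0.005,0,0,0,0,160]
    - [-0.07,0.01,0,0,0,0,160]
    - [-0.1,0.016,0,0,0,0,160]
    - [-0.125,0.016,0,0,0,0,160]
    - [-0.138,0.016,0,0,0,0,160]

```text
clock: 27.37
eef_pos: [0.5946, -0.024, 0.1569]
orientation: [3.14, 0.001, 2.983]
ft_force: [-0.0, -0.2, -1.0]
opening: 0.0523
```

Request:
jog_arm:
  rows:
    - [0,0,0.02,0,0,0,160]
    - [0,0,0.05,0,0,0,160]
    - [0,0,0.06,0,0,0,160]
    - [0,0,0.06,0,0,0,160]
    - [0,0,0.06,0,0,0,160]

```text
clock: 27.78
eef_pos: [0.5905, -0.0234, 0.0961]
orientation: [3.141, -0.003, 2.984]
ft_force: [-0.6, -0.0, -2.2]
opening: 0.0519
```

```bash
cat > ov.py <<'E'
import sys
from h import *
np.set_printoptions(precision=4,suppress=True)
p=np.load('p.npy',allow_pickle=True).item()
a=np.linspace(0,6.28,60);f='pics/%s.png'%sys.argv[1];im=cv2.imread(f)
for c in([.6055,.1026],[.589,-.024],[.5693,-.132]):
  u=proj(p,np.c_[c[0]+.042*np.cos(a),c[1]+.042*np.sin(a),0*a+.016])
  cv2.polylines(im,[np.round(u).astype(np.int32)],True,(255,0,0),1)
cv2.imwrite(f,im)
t=eval(sys.argv[2])
s=arm.sense();print(s['q'],s['eef_pos'],s['orientation'],s['opening']);print(rel(t,2.98))
E
python3 wl.py w26; python3 ov.py w26 [.5905,-.024,.0445]
```

```text
27.7833 [ 0.59051039 -0.02344429  0.096063  ] [ 3.14136183 -0.00325258  2.9842514 ] [-0.59196787 -0.02755978 -2.22261199]
[ 0.7002  0.6275 -0.9363  1.809   0.5901  1.0131  0.94  ] [ 0.5917 -0.0232  0.0972] [ 3.1409 -0.0006  2.9843] 0.05232983640021989
(array([ 0.001 , -0.0011,  0.0527]), array([ 0.0007, -0.0006,  0.0043]))
```

View pics/w26.png

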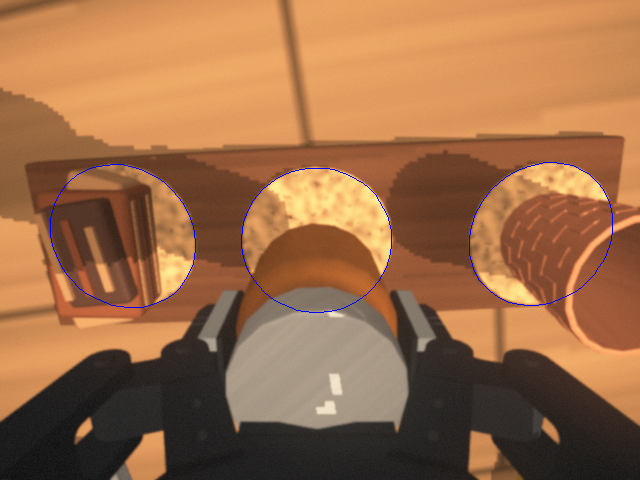

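Request:
jog_arm:
  rows:
    - [0.001,-0.001,0.02,0,0,0,160]
    - [0.001,-0.001,0.04,0,0,0,160]
    - [0.001,-0.001,0.049,0,0,0,160]
    - [0.001,-0.001,0.049,0,0,0,160]
    - [0.001,-0.001,0.049,0,0,0,160]

```text
clock: 28.25
eef_pos: [0.5906, -0.0239, 0.0481]
orientation: [3.141, -0.001, 2.984]
ft_force: [-0.0, -0.1, -2.0]
opening: 0.0519
```

Request:
jog_arm:
  rows:
    - [0,0,0.002,0,0,0,160]
    - [0,0,0.003,0,0,0,160]
    - [0,0,0.003,0,0,0,160]

```text
clock: 28.5
eef_pos: [0.5908, -0.0239, 0.0451]
orientation: [3.141, -0.0, 2.984]
ft_force: [-0.3, -0.2, -2.1]
opening: 0.0525
```

Request:
jog_arm:
  rows:
    - [0,0,0.001,0,0,0,160]
    - [0,0,0.0015,0,0,0,160]
    - [0,0,0.0015,0,0,0,160]

```text
clock: 28.75
eef_pos: [0.5908, -0.0239, 0.0447]
orientation: [-3.141, -0.001, 2.984]
ft_force: [-2.9, 0.0, 7.5]
opening: 0.0523
```

Request:
jog_arm:
  rows:
    - [0,0,0,0,0,0,80]
    - [0,0,0,0,0,0,60]
    - [0,0,0,0,0,0,30]
    - [0,0,0,0,0,0,0]
    - [0,0,0,0,0,0,0]

```text
clock: 29.17
eef_pos: [0.5902, -0.024, 0.0426]
orientation: [3.141, -0.002, 2.984]
ft_force: [-0.4, -0.3, 0.6]
opening: 0.0855
```

Request:
jog_arm:
  rows:
    - [0,0,-0.02,0,0,0,0]
    - [0,0,-0.05,0,0,0,0]
    - [0,0,-0.085,0,0,0,0]
    - [0,0,-0.12,0,0,0,0]
    - [0.02,-0.01,-0.14,0,0,0,0]

```text
clock: 29.58
eef_pos: [0.5742, -0.0284, 0.1876]
orientation: [3.136, 0.008, 2.986]
ft_force: [1.4, -0.1, 1.1]
opening: 0.0856
```

Request:
jog_arm:
  rows:
    - [0.03,-0.03,0,0,0,0,0]
    - [0.05,-0.06,0,0,0,0,0]
    - [0.075,-0.09,0,0,0,0,0]
    - [0.1,-0.12,0,0,0,0,0]
    - [0.12,-0.14,0,0,0,0,0]

```text
clock: 30.0
eef_pos: [0.4257, -0.1529, 0.1821]
orientation: [-3.141, -0.004, 2.982]
ft_force: [-0.4, 0.1, 1.1]
opening: 0.0853
```

```bash
python3 wl.py w27; python3 ov.py w27 [.398,-.2755,.15]; python3 -c "
from h import *
cv2.imwrite('pics/s27.png',grab_frame('scene')[140:340,280:480,::-1].repeat(3,0).repeat(3,1))"
```

```text
30.0 [ 0.42566958 -0.15289714  0.18207076] [-3.14056427 -0.00405923  2.98158917] [-0.39600413  0.05072862  1.08665698]
[ 1.3612  0.2187 -1.1735  2.0646  0.2442  1.0155  1.4669] [ 0.4205 -0.1573  0.1808] [-3.1364 -0.0107  2.9741] 0.08522557034018005
(array([ 0.0021, -0.1201,  0.0315]), array([-0.0052, -0.0107, -0.0059]))
```

View pics/w27.png

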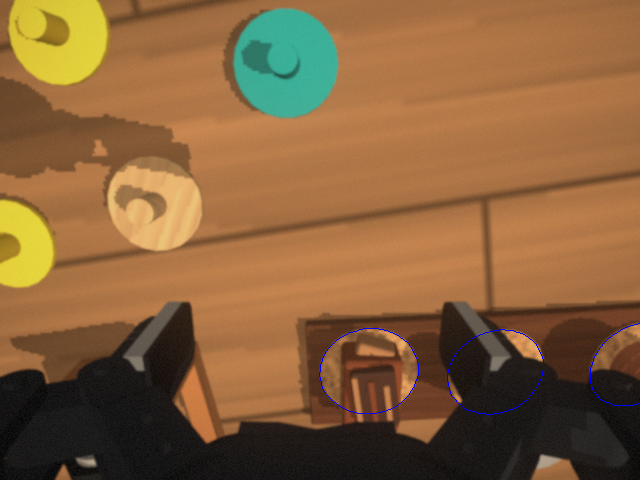

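View pics/s27.png

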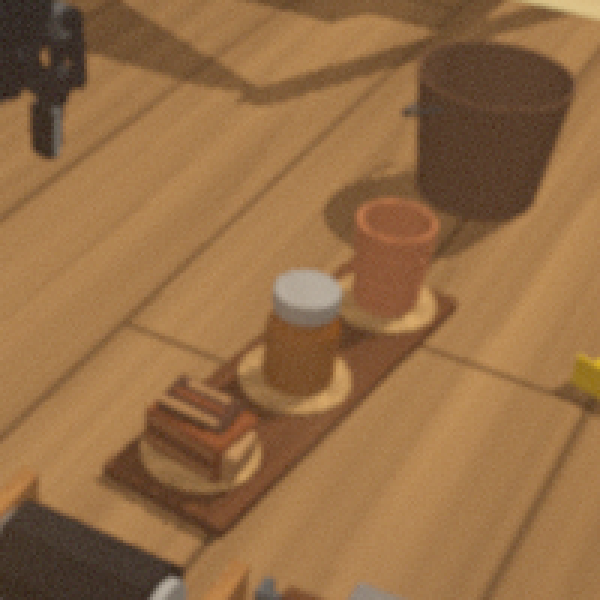

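Request:
jog_arm:
  rows:
    - [0.0,-0.03,0,0,0,0,0]
    - [0.002,-0.06,0,0,0,0,0]
    - [0.005,-0.09,0.02,0,0,0,0]
    - [0.008,-0.115,0.03,0,0,0,0]
    - [0.008,-0.115,0.03,0,0,0,0]

```text
clock: 30.52
eef_pos: [0.3995, -0.2677, 0.1505]
orientation: [3.141, -0.005, 2.976]
ft_force: [-0.6, -0.6, -1.4]
opening: 0.0852
```

Request:
jog_arm:
  rows:
    - [0,0,0,0,0,0,0]
    - [0,0,0,0,0,0,0]

```text
clock: 30.68
eef_pos: [0.4036, -0.2614, 0.153]
orientation: [3.14, -0.001, 2.986]
ft_force: [-0.6, -0.9, -0.1]
opening: 0.0851
```

```bash
python3 wl.py w28; python3 - <<'E'
from fit import *
np.set_printoptions(precision=4,suppress=True)
p=np.load('p.npy',allow_pickle=True).item()
grab_frame('scene')
for c,P in(('wrist',p),('scene',camera_params('scene'))):
  u0=proj(P,[.398,-.2755,.015])[0]
  for r in nets.silhouettes(c,'lid')[:8]:
    if np.hypot(*(np.array(px(r['centre']))-u0))<25: print(c,r['conf'],px(r['centre']),fit([(P,r['pixels'].astype(np.float32))],lidparts,[.398,-.2755,0],0,False))
s=arm.sense();print(s['q'],s['eef_pos'],s['orientation']);print(rel([.398,-.2755,.06],2.98))
E
```

```text
30.6833 [ 0.40364782 -0.26136061  0.15297218] [ 3.13986744e+00 -8.98515753e-04  2.98566886e+00] [-0.55194925 -0.91347917 -0.06823947]
wrist 0.74 [295.296, 215.184] (array([ 0.3992, -0.2754]), np.float64(0.015743017196655273))
scene 0.8 [240.128, 302.592] (array([ 0.3964, -0.2751]), np.float64(0.05077296495437622))
[ 1.4457  0.3316 -1.0712  2.0284  0.3516  0.98    1.6132] [ 0.4037 -0.2613  0.1534] [-3.1415 -0.0007  2.9873]
(array([ 0.0034, -0.0149,  0.0934]), array([-0.0001, -0.0007,  0.0073]))
```

View pics/w28.png

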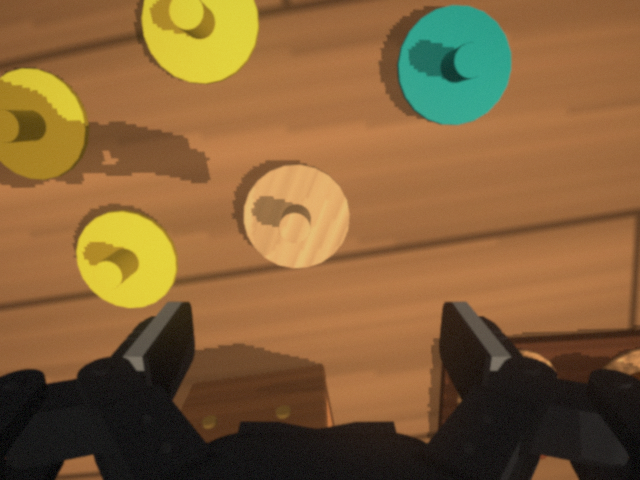

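Request:
jog_arm:
  rows:
    - [0.0025,-0.0147,0.03,0,0,0,40]
    - [0.0025,-0.0147,0.065,0,0,0,60]
    - [0.0025,-0.0147,0.09,0,0,0,60]
    - [0.0025,-0.0147,0.09,0,0,0,60]
    - [0.0025,-0.0147,0.09,0,0,0,60]

```text
clock: 31.3
eef_pos: [0.3973, -0.2752, 0.0623]
orientation: [3.139, -0.004, 2.986]
ft_force: [0.3, -0.3, 1.1]
opening: 0.0656
```

```bash
python3 wl.py w29; python3 - <<'E'
from fit import *
np.set_printoptions(precision=4,suppress=True)
p=np.load('p.npy',allow_pickle=True).item()
s=arm.sense();print(s['q'],s['eef_pos'],s['orientation'],s['opening']);print(rel([.399,-.2754,.02],2.98))
im=cv2.imread('pics/w29.png')
a=np.linspace(0,6.28,60)
for z,r in((.014,.037),(.042,.01)):
  u=proj(p,np.c_[.399+r*np.cos(a),-.2754+r*np.sin(a),0*a+z]);cv2.polylines(im,[np.round(u).astype(np.int32)],True,(255,0,0),1)
cv2.imwrite('pics/w29.png',im)
E
```

```text
31.3 [ 0.39733429 -0.27520294  0.06231587] [ 3.13920444 -0.0037251   2.98614832] [ 0.25796161 -0.30223984  1.06102343]
[ 1.3355  0.4866 -0.9353  2.0771  0.5317  0.8353  1.499 ] [ 0.3988 -0.276   0.0637] [ 3.141  -0.0007  2.986 ] 0.06542890903687411
(array([-0.0002,  0.0007,  0.0437]), array([ 0.0006, -0.0007,  0.006 ]))
```

View pics/w29.png

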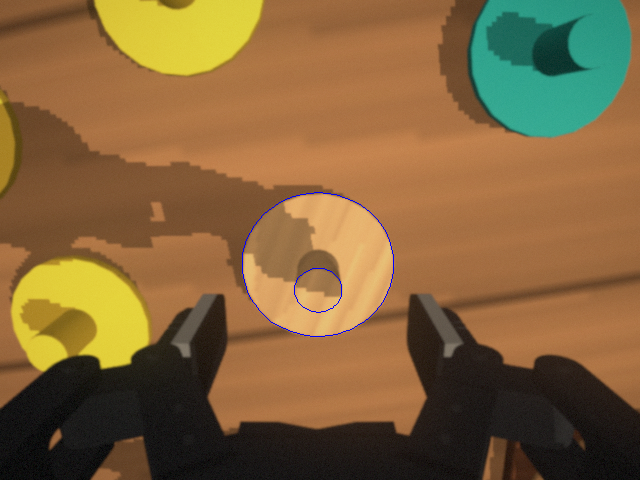

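Request:
jog_arm:
  rows:
    - [0,0,0.025,0,0,0,60]
    - [0,0,0.043,0,0,0,60]
    - [0,0,0.044,0,0,0,60]
    - [0,0,0.044,0,0,0,60]
    - [0,0,0.044,0,0,0,120]
  squeeze: 30

```text
clock: 31.77
eef_pos: [0.3993, -0.2773, 0.0208]
orientation: [-3.14, 0.001, 2.985]
ft_force: [0.6, 0.6, 1.0]
opening: 0.0544
```

Request:
jog_arm:
  rows:
    - [0,0,0,0,0,0,200]
    - [0,0,0,0,0,0,255]
    - [0,0,0,0,0,0,255]
    - [0,0,0,0,0,0,255]
    - [0,0,0,0,0,0,255]

```text
clock: 32.18
eef_pos: [0.3984, -0.2771, 0.02]
orientation: [-3.141, -0.001, 2.984]
ft_force: [-1.6, 0.7, 7.1]
opening: 0.0191
```

```bash
python3 wl.py w30
```

```text
32.1833 [ 0.39844001 -0.27714984  0.02003344] [-3.14079690e+00 -6.22772586e-04  2.98415981e+00] [-1.62359563  0.66235967  7.12417761]
```

View pics/w30.png

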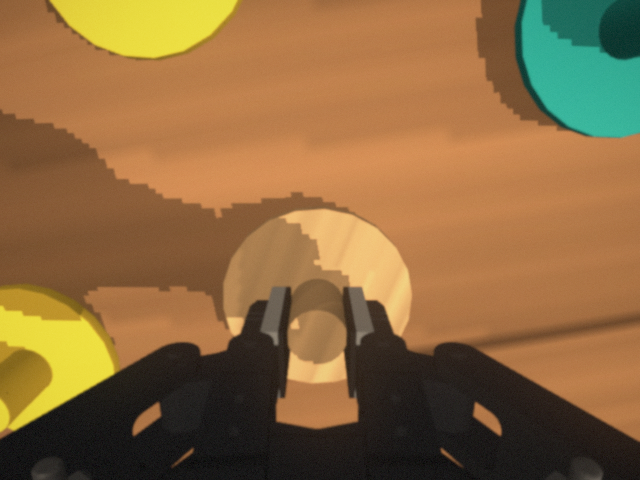

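Request:
jog_arm:
  rows:
    - [0,0,-0.02,0,0,0,255]
    - [0,0,-0.05,0,0,0,255]
    - [0,0,-0.09,0,0,0,255]
    - [0,0,-0.13,0,0,0,255]
    - [-0.02,0.02,-0.16,0,0,0,255]

```text
clock: 32.65
eef_pos: [0.4164, -0.2653, 0.1802]
orientation: [-3.138, -0.006, 2.974]
ft_force: [1.3, -2.9, -1.6]
opening: 0.019
```

Request:
jog_arm:
  rows:
    - [-0.02,0.035,0,0,0,0,255]
    - [-0.04,0.07,0,0,0,0,255]
    - [-0.06,0.105,0,0,0,0,255]
    - [-0.08,0.14,0,0,0,0,255]
    - [-0.1,0.175,0,0,0,0,255]

```text
clock: 33.07
eef_pos: [0.5475, -0.1019, 0.1787]
orientation: [-3.141, -0.002, 2.983]
ft_force: [0.1, -0.6, -1.1]
opening: 0.019
```

```bash
python3 wl.py w31; python3 ov.py w31 [.6055,.1026,.18]
```

```text
33.0667 [ 0.5475439  -0.10188277  0.17873166] [-3.14122634e+00 -1.85235885e-03  2.98342765e+00] [ 0.14160539 -0.60266654 -1.08166863]
[ 0.9502  0.4718 -1.0523  1.8311  0.4494  1.0982  1.1627] [ 0.553  -0.0898  0.1805] [3.1317 0.0058 2.9973] 0.018846968902641113
(array([-0.0242,  0.198 ,  0.0026]), array([0.01  , 0.0057, 0.0173]))
```

View pics/w31.png

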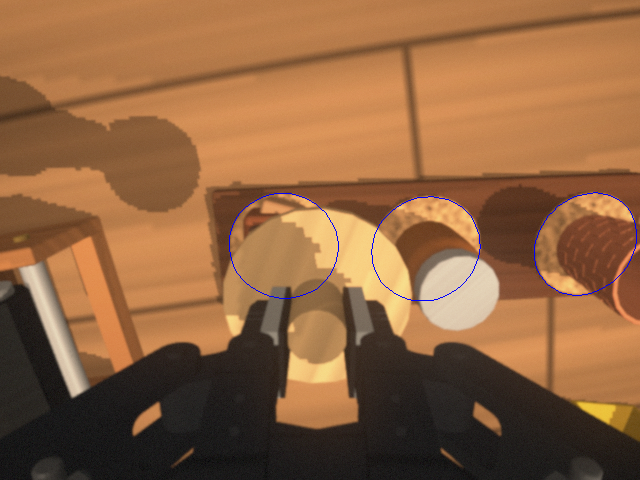

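Request:
jog_arm:
  rows:
    - [0,0.03,0,0,0,0,255]
    - [-0.0,0.06,0,0,0,0,255]
    - [-0.0,0.09,0,0,0,0,255]
    - [0,0.1,0,0,0,0,255]
    - [0,0.1,0,0,0,0,255]

```text
clock: 33.53
eef_pos: [0.5622, 0.0005, 0.1793]
orientation: [3.139, -0.001, 2.992]
ft_force: [0.4, 0.4, -0.0]
opening: 0.019
```

Request:
jog_arm:
  rows:
    - [0,0,0,0,0,0,255]
    - [0,0,0,0,0,0,255]
    - [0,0,0,0,0,0,255]
    - [0,0,0,0,0,0,255]

```text
clock: 33.87
eef_pos: [0.5625, -0.0068, 0.1783]
orientation: [-3.141, -0.002, 2.98]
ft_force: [-0.3, -0.7, -1.8]
opening: 0.0188
```

```bash
python3 wl.py w32; python3 - <<'E'
from fit import *
np.set_printoptions(precision=4,suppress=True)
p=np.load('p.npy',allow_pickle=True).item()
grab_frame('scene')
for c,P in(('wrist',p),('scene',camera_params('scene'))):
  u0=proj(P,[.6055,.1026,.05])[0]
  for r in nets.silhouettes(c,'cup')[:8]:
    if np.hypot(*(np.array(px(r['centre']))-u0))<35: print(c,r['conf'],px(r['centre']),fit([(P,r['pixels'].astype(np.float32))],[M['cup']],[.6055,.1026,0],.016,False))
E
python3 ov.py w32 [.6057,.1026,.15]
```

```text
33.8667 [ 0.56246416 -0.00683095  0.17834611] [-3.14096795e+00 -2.36491649e-03  2.98045343e+00] [-0.3464752  -0.67568968 -1.82853141]
wrist 0.86 [501.12, 268.416] (array([0.6058, 0.1034]), np.float64(0.022307157516479492))
scene 0.85 [411.39200000000005, 222.72] (array([0.6035, 0.1049]), np.float64(0.03767329454421997))
[ 0.7841  0.4836 -1.0476  1.8217  0.465   1.1113  0.983 ] [ 0.5625 -0.0051  0.1786] [ 3.1414 -0.002   2.9828] 0.018953990090625667
(array([-0.0256,  0.1132,  0.0286]), array([ 0.0002, -0.002 ,  0.0028]))
```

View pics/w32.png

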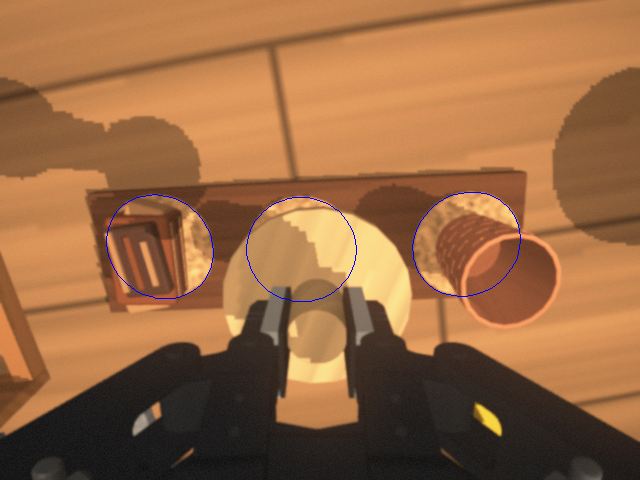

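```bash
python3 - <<'E'
from h import *
np.set_printoptions(precision=4,suppress=True)
p=np.load('p.npy',allow_pickle=True).item()
for z in(.1705,.1725,.1745): print(onz(p,[317,296.5],z), onz(p,[317,208],z),onz(p,[317,383],z))
s=arm.sense();print(s['eef_pos']); print(rel([.6058,.1032,.15],2.98))
E
```

```text
[ 0.5616 -0.007 ] [ 0.5267 -0.0013] [ 0.6006 -0.0133]
[ 0.5607 -0.0068] [ 0.5263 -0.0012] [ 0.5992 -0.0131]
[ 0.5599 -0.0067] [ 0.5259 -0.0011] [ 0.5978 -0.0129]
[ 0.5625 -0.0051  0.1786]
(array([-0.0256,  0.1138,  0.0286]), array([ 0.0002, -0.002 ,  0.0028]))
```

Request:
jog_arm:
  rows:
    - [-0.007,0.03,0,0,0,0,255]
    - [-0.014,0.06,0,0,0,0,255]
    - [-0.02,0.09,0,0,0,0,255]
    - [-0.0256,0.1125,0,0,0,0,255]
    - [-0.0256,0.1125,0.02,0,0,0,255]

```text
clock: 34.48
eef_pos: [0.6092, 0.1122, 0.1638]
orientation: [3.131, 0.007, 2.992]
ft_force: [1.3, 1.1, 0.4]
opening: 0.0192
```

Request:
jog_arm:
  rows:
    - [0,0,0.02,0,0,0,255]
    - [0,0,0.025,0,0,0,255]
    - [0,0,0.025,0,0,0,255]
    - [0,0,0.025,0,0,0,255]

```text
clock: 34.82
eef_pos: [0.6055, 0.1023, 0.1337]
orientation: [3.141, -0.002, 2.983]
ft_force: [0.0, -0.7, 1.0]
opening: 0.0192
```

```bash
python3 wl.py w33; python3 ov.py w33 [.6058,.1032,.103]; python3 -c "
from h import *
cv2.imwrite('pics/s33.png',grab_frame('scene')[140:340,280:480,::-1].repeat(3,0).repeat(3,1))"
```

```text
34.8167 [0.60547296 0.10234217 0.13373526] [ 3.14122689e+00 -2.27750009e-03  2.98338973e+00] [ 0.0306789  -0.68450591  0.96111805]
[ 0.4982  0.6251 -0.9681  1.7307  0.5713  1.0965  0.7578] [0.606  0.1026 0.1345] [ 3.1407 -0.0008  2.9833] 0.018989875095557374
(array([0.0003, 0.0005, 0.0315]), array([ 0.0009, -0.0008,  0.0033]))
```

View pics/w33.png

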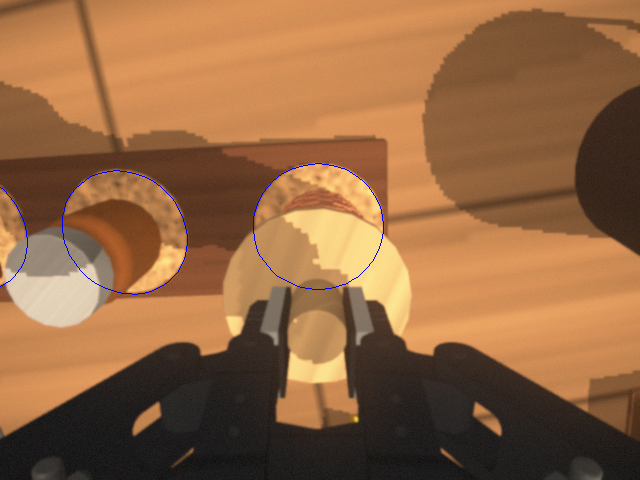

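View pics/s33.png

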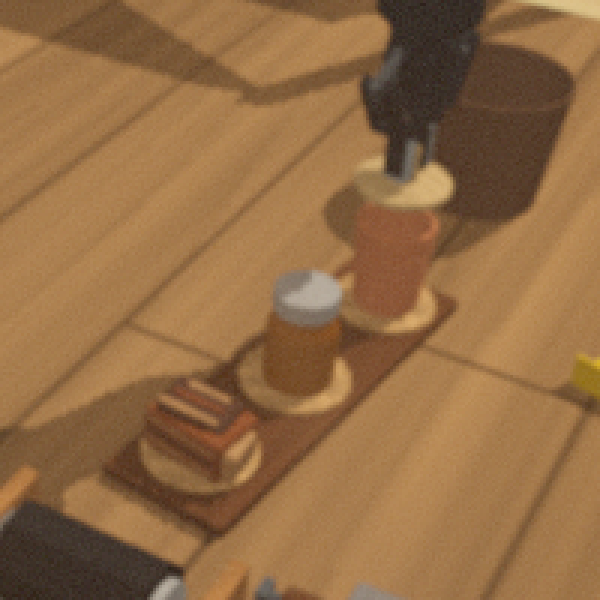

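Request:
jog_arm:
  rows:
    - [0,0.0005,0.01,0,0,0,255]
    - [0,0.0005,0.018,0,0,0,255]
    - [0,0.0005,0.025,0,0,0,255]
    - [0,0.0005,0.028,0,0,0,255]
    - [0,0.0005,0.028,0,0,0,255]

```text
clock: 35.33
eef_pos: [0.6044, 0.1029, 0.1041]
orientation: [-3.141, -0.004, 2.984]
ft_force: [-0.6, 0.1, -0.2]
opening: 0.0188
```

Request:
jog_arm:
  rows:
    - [0,0,0.001,0,0,0,255]
    - [0,0,0.002,0,0,0,255]
    - [0,0,0.002,0,0,0,255]

```text
clock: 35.58
eef_pos: [0.6056, 0.1036, 0.1038]
orientation: [3.141, -0.002, 2.984]
ft_force: [-0.1, -0.3, -0.4]
opening: 0.0191
```

Request:
jog_arm:
  rows:
    - [0,0,0.001,0,0,0,255]
    - [0,0,0.0015,0,0,0,255]
    - [0,0,0.0015,0,0,0,255]

```text
clock: 35.83
eef_pos: [0.6059, 0.1037, 0.1033]
orientation: [3.141, -0.001, 2.984]
ft_force: [-1.0, 0.1, 5.3]
opening: 0.0193
```

```bash
python3 wl.py w34; python3 -c "
from h import *
cv2.imwrite('pics/s34.png',grab_frame('scene')[140:340,280:480,::-1].repeat(3,0).repeat(3,1))"
```

```text
35.8333 [0.60593965 0.10370671 0.10333509] [ 3.14110984e+00 -7.42691880e-04  2.98430196e+00] [-1.03754966  0.11727589  5.33027085]
```

View pics/s34.png

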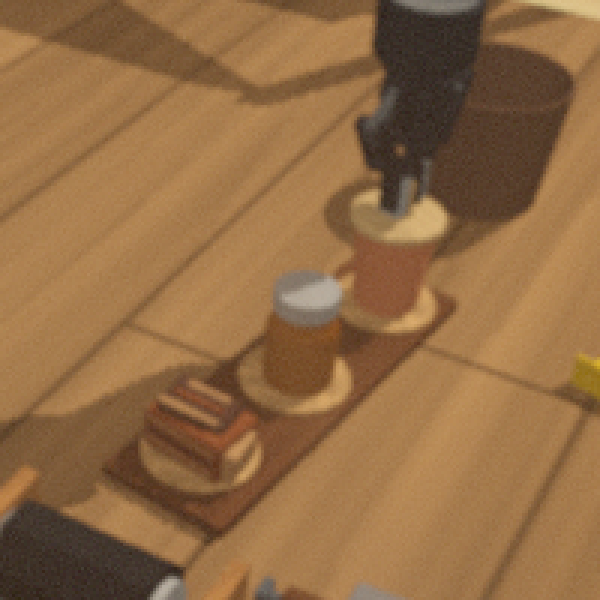

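Request:
jog_arm:
  rows:
    - [0,0,0,0,0,0,200]
    - [0,0,0,0,0,0,180]
    - [0,0,0,0,0,0,150]
    - [0,0,0,0,0,0,120]
    - [0,0,0,0,0,0,100]

```text
clock: 36.35
eef_pos: [0.6052, 0.1033, 0.1018]
orientation: [3.141, -0.002, 2.984]
ft_force: [0.5, -0.4, -0.1]
opening: 0.0516
```

Request:
jog_arm:
  rows:
    - [0,0,-0.01,0,0,0,100]
    - [0,0,-0.04,0,0,0,100]
    - [0,0,-0.07,0,0,0,60]
    - [0,0,-0.1,0,0,0,0]
    - [0.02,0,-0.12,0,0,0,0]

```text
clock: 36.77
eef_pos: [0.5903, 0.1058, 0.2263]
orientation: [3.138, 0.005, 2.981]
ft_force: [1.2, -0.3, 1.9]
opening: 0.0844
```

Request:
jog_arm:
  rows:
    - [0.04,0,0,0,0,0,0]
    - [0.07,0,0,0,0,0,0]
    - [0.1,0,0,0,0,0,0]
    - [0.11,0,0,0,0,0,0]
    - [0.11,0,0,0,0,0,0]

```text
clock: 37.18
eef_pos: [0.4745, 0.1245, 0.2225]
orientation: [-3.138, -0.002, 2.988]
ft_force: [0.3, -0.1, -0.6]
opening: 0.0851
```

```bash
python3 wl.py w35; python3 - <<'E'
from fit import *
np.set_printoptions(precision=4,suppress=True)
p=np.load('p.npy',allow_pickle=True).item()
sc=grab_frame('scene');tp=grab_frame('top')
cv2.imwrite('pics/s35.png',sc[140:420,200:500,::-1].repeat(2,0).repeat(2,1))
cv2.imwrite('pics/t35.png',tp[80:280,70:510,::-1].repeat(2,0).repeat(2,1)[:, :800])
for c,P in(('wrist',p),('scene',camera_params('scene')),('top',camera_params('top'))):
 for n,x0,z,yaw,parts in(('chunk',[.5693,-.132,-.157],.016,True,None),('jar',[.589,-.024,0],.016,False,None),('cup',[.6055,.1026,0],.016,False,None),('lid',[.6055,.1026,0],.083,False,lidparts),('pail',[.599,.332,0],0,False,None),('barrel',[.601,-.329,.01],.081,True,None)):
  u0=proj(P,[x0[0],x0[1],z+.02])[0]
  for r in nets.silhouettes(c,n)[:8]:
    if np.hypot(*(np.array(px(r['centre']))-u0))<35: print(c,n,round(r['conf'],2),fit([(P,r['pixels'].astype(np.float32))],parts or [M[n]],x0,z,yaw)); break
print(arm.sense()['clock'])
E
python3 ov.py w35 [.6058,.1032,.103]
```

```text
37.1833 [0.47454012 0.12451989 0.22251634] [-3.13846281e+00 -1.60416874e-03  2.98786786e+00] [ 0.29218014 -0.07027111 -0.56709627]
wrist chunk 0.7 (array([ 0.5702, -0.1358, -0.2035]), np.float64(0.29203861951828003))
wrist jar 0.6 (array([0.5922, 0.0109]), np.float64(0.8550476431846619))
wrist cup 0.56 (array([0.5945, 0.1042]), np.float64(0.7355793714523315))
wrist lid 0.67 (array([0.6067, 0.1033]), np.float64(0.11441975831985474))
wrist pail 0.94 (array([0.5951, 0.3325]), np.float64(0.286415696144104))
scene chunk 0.74 (array([ 0.5664, -0.1316, -0.289 ]), np.float64(0.17245447635650635))
scene jar 0.75 (array([ 0.5882, -0.0221]), np.float64(0.08118540048599243))
scene cup 0.91 (array([0.6107, 0.081 ]), np.float64(0.3758261799812317))
scene lid 0.66 (array([0.6042, 0.1036]), np.float64(0.06796228885650635))
scene pail 0.6 (array([0.5976, 0.3325]), np.float64(0.04651439189910889))
scene barrel 0.79 (array([ 0.6005, -0.3288,  0.0143]), np.float64(0.03894996643066406))
top chunk 0.93 (array([ 0.5711, -0.1332, -0.1781]), np.float64(0.11907744407653809))
top jar 0.83 (array([ 0.5882, -0.0248]), np.float64(0.1704343557357788))
top cup 0.51 (array([0.5761, 0.0929]), np.float64(0.8905668258666992))
top lid 0.82 (array([0.6072, 0.1033]), np.float64(0.05749678611755371))
top barrel 0.77 (array([ 0.6026, -0.3268,  0.0036]), np.float64(0.09323066473007202))
38.2333
[ 0.7391  0.2852 -1.2007  1.9338  0.2941  1.1208  0.8346] [0.4772 0.1237 0.2225] [ 3.1412 -0.0018  2.9842] 0.08568600066887003
(array([-0.1304, -0.0001,  0.1192]), array([ 0.0004, -0.0018,  0.0042]))
```

View pics/w35.png

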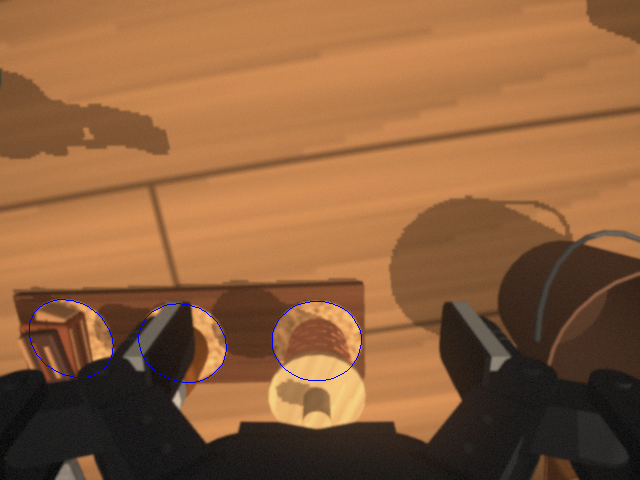

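View pics/s35.png

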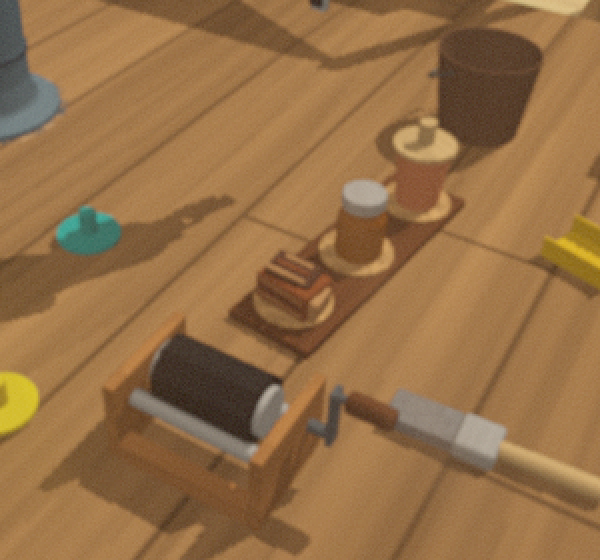

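View pics/t35.png

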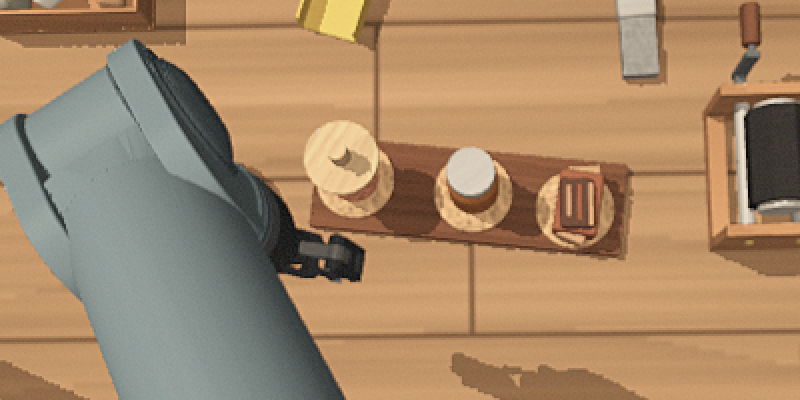

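```bash
python3 - <<'E'
from h import *
a=cv2.imread('pics/scene0.png')[150:222,405:480];n=grab_frame('scene')[:,:,::-1]
b=cv2.cvtColor(np.ascontiguousarray(n),cv2.COLOR_BGR2GRAY);t=cv2.cvtColor(a,cv2.COLOR_BGR2GRAY)
r=cv2.matchTemplate(b[140:232,395:490],t,cv2.TM_CCOEFF_NORMED);i=np.unravel_index(r.argmax(),r.shape);print(i,r.max(),'expect (10,10)')
print(cv2.phaseCorrelate(t.astype(np.float64),b[150:222,405:480].astype(np.float64)))
s=arm.sense();print(s['clock'],s['joint_velocities'].round(3),s['ft_force'])
E
```

```text
(np.int64(10), np.int64(10)) 0.8401175 expect (10,10)
((0.34948051984613926, -0.008301245383329103), 0.5807347596683025)
38.2833 [-0.    -0.002 -0.     0.001 -0.     0.001  0.001] [0.57912102 0.64272455 0.28306961]
```

Pail unmoved (sub-pixel), the arm is still and clear. Handing in.

```bash
python3 -c "
from bench import ticket
print(ticket.hand_in())"
```

```text
the job is handed in; nothing more can be done
None
```

The job is handed in, done in the order asked. The barrel lies along the two rollers. The petrified wood is on the mat nearest the tumbler, the cup on the mat nearest the pail, and the jar on the middle mat. The wooden lid (not the teal or yellow ones) is seated plug down in the cup. It took about 38 s of the 125 s, and the gripper was clear of everything at hand-in.

**Last checks:**
- **Barrel:** lies along the rollers, within about 2 mm of the frame's centre.
- **Petrified wood and jar:** within about 2–4 mm of their mat centres, upright in the scene, top and wrist pictures.
- **Lid:** came to rest at the expected height (wrist tool point at 103 mm) and sits within about 2 mm of the cup's centre.
- **Pail:** matching the scene picture before and after gave a shift of at most 0.35 pixel, about the noise level.

**Checks that failed or disagreed:**
- **Cup:** the final silhouette fits of the cup were useless because the lid and arm covered it. I relied on the fit just before the lid went on, which was under 2 mm off the mat centre in the wrist camera and about 3 mm in the scene camera.
- **Other fits:** the last wrist fit of the jar was also spoiled by a finger in the way. Scene and top camera fits differ by up to about 5 mm in x.
- **First reach for the petrified wood:** the wrist joint came close to its limit, so I backed off and gripped it turned half round.

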